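# Swap the plug-in relays of the vacuum lifter

## Task

Change the relays in the vacuum lifter's control box: use the pry blade under the lip to lever the cover up and swing it fully open so that it stays up. Pull out every old relay still in the box and drop it into the wire basket, then plug a new relay fully home into each of the three sockets. Finish with the pry blade lying flat on its rubber rest and the cover left open; leave the fish tins where they are.

Things in the scene. Friction and masses are not known exactly. Their poses are not given: they have to be found in the camera images.
- relay_box: Grey open-topped steel control box fixed to the bench, 130 (x) by 270 (y) by 78 mm high, walls 5 mm; origin: centre of its underside, its front (lip side, towards the robot) is its -x. Inside, a black socket block with its top 30 mm above the bench has a row of three rectangular holes along y, 78 mm apart, each 49 (x) by 39 (y) mm and 20 mm deep. The grey cover lies on top.
- cover (a joint): Hinge angle of the cover, rad: 0 shut, grows as the front edge swings up and back, 1.57 upright, stop at 2.2. Stiff hinge, stays where it is left; opening needs about 2 N at the lip. The cover is a 4 mm plate, 130 by 270 mm, 0.14 kg, with a yellow patch.
- cover_lip (a point): Centre of the underside of the steel pry lip, a 70 mm wide (y), 4 mm thick tab that stands 20 mm out from the box's front wall; this point is 10 mm in from the lip's front edge, 80 mm above the bench when shut, and moves with the cover, 140 mm from the hinge axis. Its axes are the cover's (x from the lip towards the hinge, z out of the cover's outer face).
- cover_hinge (a point): Point on the cover's hinge axis, at the box's rear edge, 80 mm above the bench; the axis runs along its y, middle of the box. Fixed to the box.
- socket0 (a point): Centre of the floor of socket 0: 10 mm above the bench, 20 mm below the mouth of the hole; axes as the box (hole 49 mm along x, 39 mm along y).
- socket1 (a point): Centre of the floor of socket 1: 10 mm above the bench, 20 mm below the mouth of the hole; axes as the box (hole 49 mm along x, 39 mm along y).
- socket2 (a point): Centre of the floor of socket 2: 10 mm above the bench, 20 mm below the mouth of the hole; axes as the box (hole 49 mm along x, 39 mm along y).
- old0: Old relay 0, may be absent: block plug with black foot and grey housing, 46 (x) by 36 (y) mm, the square-edged part 48 mm high, topped by a round 33 mm dome, 62 mm high in all, 90 g; origin: centre of its underside, z up when seated. It starts plugged 20 mm deep in one of the sockets.
- old1: Old relay 1, may be absent: block plug with black foot and grey housing, 46 (x) by 36 (y) mm, the square-edged part 48 mm high, topped by a round 33 mm dome, 62 mm high in all, 90 g; origin: centre of its underside, z up when seated. It starts plugged 20 mm deep in one of the sockets.
- old2: Old relay 2, may be absent: block plug with black foot and grey housing, 46 (x) by 36 (y) mm, the square-edged part 48 mm high, topped by a round 33 mm dome, 62 mm high in all, 90 g; origin: centre of its underside, z up when seated. It starts plugged 20 mm deep in one of the sockets.
- new0: New relay: block plug with black foot and grey housing, 46 (x) by 36 (y) by 62 mm high, square-edged with a flat top and a white label, foot edges chamfered 3 mm, 90 g; origin: centre of its underside, z up. It stands on the bench to the robot's right. All new relays are alike, any fits any socket, either way round.
- new1: New relay: block plug with black foot and grey housing, 46 (x) by 36 (y) by 62 mm high, square-edged with a flat top and a white label, foot edges chamfered 3 mm, 90 g; origin: centre of its underside, z up. It stands on the bench to the robot's right. All new relays are alike, any fits any socket, either way round.
- new2: New relay: block plug with black foot and grey housing, 46 (x) by 36 (y) by 62 mm high, square-edged with a flat top and a white label, foot edges chamfered 3 mm, 90 g; origin: centre of its underside, z up. It stands on the bench to the robot's right. All new relays are alike, any fits any socket, either way round.
- blade: Pry blade (thin flat lever): wooden handle 90 by 24 by 24 mm, steel blade 22 mm wide and 3 mm thick running on along its +x for another 70 mm; origin: centre of the underside of the handle, z up as it lies; handle along x from -45 to +45 mm, 110 g. It lies on the rubber rest.
- blade_tip (a point): Middle of the end of the blade, 115 mm from the handle's centre, mid-thickness, 11.5 mm above the tool's underside.
- mat: Black rubber rest fixed to the bench, 80 (x) by 220 (y) by 20 mm high; origin: centre of its underside.
- basket: Open slatted steel wire basket for rejects, fixed, outside 190 (x) by 170 (y) by 90 mm high, walls 5 mm; origin: centre of its underside.
- tin_a: Flat red fish tin, 105 by 75 by 26 mm, a bystander; origin: centre of its underside.
- tin_d: Flat red fish tin, 105 by 75 by 26 mm, a bystander; origin: centre of its underside.

How it is judged:
By the outcome, as a careful person would: the job done as asked, in the order asked, and still so for the second after the job is handed in, with the robot touching nothing.
Of old0, old1, old2 only 1 to 3 are there at a start; the rules pass over those that are not, and their reading is None.
At some moment in a run one of new0, new1, new2 may be knocked a few centimetres aside while the robot is not near it.
It also fails if it takes over 210 s, if anything falls off the work surface, if the arm or the gripper's body presses on something with over 40 N, if the wrist force passes 120 N, or if a joint passes its speed limit or range.

## Robot

A 6-joint arm with a two-finger parallel gripper is mounted at the origin on the work surface. World frame = base frame: x ahead of the robot, y to its left, z up, the work surface at z = 0. Lengths are in m, angles in rad, forces in N, time in s.
With the tool pointing down it reaches from about 0.275 to 0.725 m from the base axis. Payload 5.6 kg.
Tool frame: the origin (TCP) lies at the very end of the fingers, on their centre line; the grasp point (between the pads) lies 19 mm behind it (grasp_offset is the z of the grasp point in the tool frame, in m); z points along the fingers, y is the line along which they close (so a half turn about z gives the same grasp; the last joint's range is limited). The gripper opens to 85 mm and grips with 20 to 120 N. Pads are 22 mm wide; open, the fingers measure 114 mm over their backs; the gripper's body (76 mm by 85 mm) begins 54 mm behind the grasp point. The pads swing forward as they close: fully open they stand 13 mm farther back than shut.
Start: joints at [-0.911, 0.255, 0.108, 0, -1.424, -0.285], TCP at [0.201, -0.512, 0.231] pointing down, gripper open.
Joint ranges: [-2.95, 2.95], [-1.21, 1.97], [-1.09, 1.5], [-2.87, 1.71], [-2.94, -0.07], [-3.05, 3.05]. Speed limits (rad/s): [2.57, 2.57, 3.14, 3.14, 3.14, 3.14].

## Interface

Orientations are given as [roll, pitch, yaw] about the fixed x, y, z axes, in that order (R = Rz(yaw) Ry(pitch) Rx(roll)).
In Python, from cell import get_state, capture, calibration, hand_in, grasp_offset gives the robot as it stands.
- The arm moves only by the tool servo_tool, never from a script. Its argument "motion" is a list of rows, each an object with "claw": the opening, from 0 (shut) to 1 (fully open); "travel": the shift along the world's x, y, z in mm, a list of three; "rotation": the turn, a rotation vector about the world's x, y, z in degrees, a list of three. In form: [{"claw": claw, "travel": [dx, dy, dz], "rotation": [wx, wy, wz]}, ...]. A call has 1 to 12 rows; each row is the pose to reach, as a shift and turn from the pose commanded when the call began; what a row does not reach only later rows make up. A row lasts 1/12 s, in which the tool goes at most 41.7 mm and 7.16 degrees, less where a joint would pass 70% of its speed; a pose out of reach is approached as far as the arm can. A call with a gripper value outside its range is refused whole. The fingers move at their own pace and stop on an object; "force" is the grip in N (left out, the last holds). Time passes only in rows, so rows that repeat a pose let the fingers close. It gives the time, the measured TCP pose, the force, the opening and the grip force at its end, in the units of the state.
- get_state(): the state, without advancing time (a new reading comes with each control period).
- capture(name): name is "scene" or "top" or "wrist"; returns (picture, depth): 420x560x3 uint8, red, green, blue; 420x560 float32, m along the optical axis (not along the pixel's ray), 0 where there is no reading.
- calibration(name): a dict with "vfov" (degrees; the focal length in pixels is half the picture's height over the tangent of half this angle, whatever the lens; pixels are square), "cx", "cy" (the principal point, pixels), "k1" (the pictures are not rectified: a ray, as slopes to the right and down, at radius r is drawn at 1 + k1 r^2 times it, then the intrinsics apply), "R" (3x3) and "t" (3): a world point X has camera coordinates R X + t; the wrist camera has in their place "hand_eye" (4x4, takes a point from camera to tool coordinates, whose origin is the TCP and whose axes are the flange's). Camera axes: x right, y down, z forward; pixel columns grow to the right and rows downward; lengths in m; the calibration is good to about 2 mm. A picture is of the moment at which its call begins: read the wrist's pose just before it. calibration takes no time and is no camera call.
- hand_in(): hands the job in; it is judged then, once.
The state is a dict: "clock": time; "joints": joint angles; "dq": joint speeds; "joint_efforts": joint torques, N m; "position": TCP position; "ee_rot": TCP orientation; "force": force on the tool from outside, world axes, zero at the start; "wrist_torque": the same for the moment, N m; "grip_width": opening from 0.0 (shut) to 1.0 (fully open); "gripper_force": force on a finger pad.
Only numpy, scipy, OpenCV 4.12 (cv2) and the standard library are available. Lean on these libraries where they do the work, as an engineer would, in place of code of your own. Each camera call takes 0.05 s, during which the arm holds its last target. There are 200 camera calls.

## Working session

There is one attempt and no reset: what is moved stays moved. The work goes in short steps, Python scripts to look and compute and a tool call to move; the robot and the scene stay as the last step left them, time stands still between calls to the robot, and variables do not carry over. Pictures are saved under pics/ and viewed, at most 14 in all, crops included, and the job is handed in when it is done.

Besides the shell and the picture viewer there is one more tool, called after "Call:" as name(argument=value, ...) on one line, values as JSON. servo_tool: Moves the arm, as the interface text tells. Its arguments: {"type":"object","properties":{"motion":{"type":"array","items":{"type":"object","properties":{"claw":{"type":"number"},"travel":{"type":"array","items":{"type":"number"}},"rotation":{"type":"array","items":{"type":"number"}}}}},"force":{"type":"number"}},"required":["motion"]}

```bash
mkdir -p pics; ls; cat > h.py <<'E'
import numpy as np,cv2
from cell import *
from scipy.spatial.transform import Rotation as Ro
def save(n,im): cv2.imwrite('pics/'+n+'.png',im[:,:,::-1])
def cam(name):
    c=calibration(name)
    if name=='wrist':
        s=get_state(); H=np.array(c['hand_eye'])
        T=np.eye(4);T[:3,:3]=Ro.from_euler('xyz',s['ee_rot']).as_matrix();T[:3,3]=s['position']
        W=T@H; R=W[:3,:3];o=W[:3,3]
    else:
        R=np.array(c['R']).T;o=-R@np.array(c['t'])
    return c,R,o
def cloud(name,cm=None):
    c,R,o=cm or cam(name); p,d=capture(name)
    h,w=d.shape;f=h/2/np.tan(np.radians(c['vfov'])/2)
    K=np.array([[f,0,c['cx']],[0,f,c['cy']],[0,0,1.]])
    v,u=np.mgrid[:h,:w]
    n=np.stack([u.ravel(),v.ravel()],1).astype(float)
    a=(n-[c['cx'],c['cy']])/f; b=a.copy()
    for _ in range(30): b=a/(1+c['k1']*(b**2).sum(1,keepdims=True))
    X=np.c_[b,np.ones(len(b))]*d.reshape(-1,1)
    P=(X@R.T+o).reshape(h,w,3); P[d==0]=np.nan
    return p,d,P
E
python3 - <<'E'
from h import *
print(get_state(),grasp_offset)
for n in('scene','top'):
    p,d,P=cloud(n);save(n+'0',p);np.savez('%s0.npz'%n,p=p,P=P)
    c,R,o=cam(n);print(n,o,R[:,2],c['vfov'],c['k1'])
E
```

```text
pics
{'clock': 0.0, 'joints': array([-9.11389906e-01,  2.55730767e-01,  1.06966923e-01, -4.93692781e-04,
       -1.42390529e+00, -2.84613668e-01]), 'dq': array([-0.00064421, -0.00088292, -0.00036921,  0.00106104, -0.0006551 ,
       -0.00018279]), 'joint_efforts': array([ 1.77002908e-03, -3.86628664e+01,  2.37936473e+01,  5.36501840e+00,
       -6.15063138e-03,  3.51875951e-05]), 'position': array([ 0.20121689, -0.51131516,  0.23038659]), 'ee_rot': array([ 3.13965808e+00, -5.72650278e-05, -2.76687256e+00]), 'force': array([ 0.76151117,  0.14376039, -0.1644583 ]), 'wrist_torque': array([-0.05219996, -0.05176446,  0.01707884]), 'gripper_force': 0.0, 'grip_width': 1.0020994893730375} -0.0187
scene [0.94378269 0.5408954  1.14198963] [-0.338222   -0.43543484 -0.83426757] 47.82780309737352 -0.15636749442420525
top [ 0.33277816 -0.01320403  1.13787756] [ 0.17666998  0.02046367 -0.9840574 ] 50.61035384827632 0.0040129076021253925
```

View pics/top0.png

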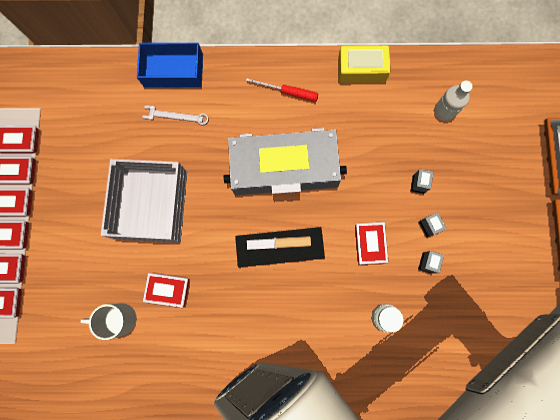

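View pics/scene0.png

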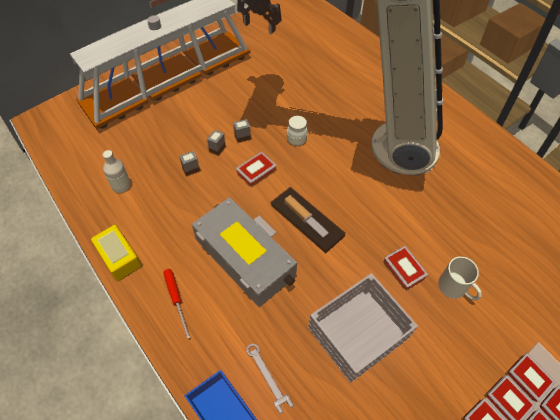

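The top picture shows the box at (285,160) with its lip at (287,189), the basket at (145,200) and the rest at (280,247). The blade lies with its tip at (247,243) and its handle at (293,242). New relays are at (422,181), (432,225) and (431,262), and tins at (372,243) and (166,290). The scene view agrees.

```bash
cat >> h.py <<'E'
def region(P,p,u0,u1,v0,v1,z0,z1):
    m=np.zeros(P.shape[:2],bool);m[v0:v1,u0:u1]=True
    with np.errstate(invalid='ignore'): m&=(P[...,2]>z0)&(P[...,2]<z1)
    return m
def rect(Q,lo=0):
    r=cv2.minAreaRect((Q[:,:2]*1000).astype(np.float32))
    return np.round(r[0],1),np.round(r[1],1),round(r[2],1),round(np.median(Q[:,2])*1000,1),len(Q)
E
python3 - <<'E'
from h import *
for n,regs in {'top':dict(coverlip=(220,350,125,203,.07,.1),lip=(275,299,186,200,.07,.1),mat=(230,330,225,270,.012,.03),blade=(240,315,232,252,.026,.034),handle=(272,315,232,252,.037,.06),basket=(100,190,155,245,.08,.11),n0=(405,440,165,198,.055,.075),n1=(415,450,210,240,.055,.075),n2=(415,450,247,276,.055,.075),tinA=(350,392,220,268,.02,.035),tinB=(140,192,270,310,.02,.035)),
 'scene':dict(coverlip=(190,300,195,300,.07,.1),n0=(175,203,148,178,.055,.075),n1=(205,229,128,156,.055,.075),n2=(230,253,117,142,.055,.075),mat=(270,350,185,250,.012,.03),handle=(280,318,190,222,.037,.06))}.items():
    z=np.load(n+'0.npz');P=z['P'];p=z['p']
    for k,r in regs.items():
        m=region(P,p,*r)
        if m.sum()<5: print(n,k,m.sum());continue
        print(n,k,*rect(P[m]))
    if n=='top':
        m=(p[...,0]>200)&(p[...,1]>180)&(p[...,2]<90)&region(P,p,220,350,125,203,.06,.1);print('yellow',*rect(P[m]))
        print('table z',np.nanmedian(P[300:330,200:300,2]))
E
```

```text
top coverlip [636.9  11.5] [158.3 270.5] 4.3 83.4 5950
top lip [565.8   4.1] [18.  56.1] 0.6 83.5 169
top mat [432.1  22.6] [ 80.1 220.3] 6.2 18.9 2189
top blade [439.1  24.8] [ 22.3 157.2] 2.4 31.5 205
top handle [441.4  -9.4] [25.1 89.8] 2.7 42.4 356
top basket [542.2 359.6] [172. 191.] 87.4 88.1 916
top n0 [ 597.4 -337.3] [36.6 46.9] 79.1 60.9 272
top n1 [ 486.7 -357.8] [45.7 35.7] 24.0 61.1 282
top n2 [ 394.2 -349.7] [36.9 45.8] 72.5 60.9 300
top tinA [ 442.1 -208.5] [102.7  73.5] 3.1 25.5 1186
top tinB [323.4 305.1] [103.3  72.7] 82.3 25.3 1219
yellow [643.9  12. ] [ 58.7 119.4] 5.0 84.2 1094
table z -0.001227651041087574
scene coverlip [637.8  10.9] [160.7 272.7] 4.1 83.6 5062
scene n0 [ 598.9 -336.1] [41.3 45.8] 79.0 60.1 160
scene n1 [ 488.  -356.2] [47.5 40. ] 26.1 60.2 142
scene n2 [ 396. -351.] [41.2 46.3] 72.6 59.9 137
scene mat [433.   22.1] [ 82.8 222.7] 6.3 19.3 1491
scene handle [442.7  -8.9] [26.3 93.6] 2.9 42.7 245
```

Call:
servo_tool(motion=[{"claw": 0.7,"travel": [239,524,-100],"rotation": [0,0,71.2]},{"claw": 0.7,"travel": [239,524,-100],"rotation": [0,0,71.2]},{"claw": 0.7,"travel": [239,524,-100],"rotation": [0,0,71.2]},{"claw": 0.7,"travel": [239,524,-100],"rotation": [0,0,71.2]},{"claw": 0.7,"travel": [239,524,-100],"rotation": [0,0,71.2]},{"claw": 0.7,"travel": [239,524,-100],"rotation": [0,0,71.2]},{"claw": 0.7,"travel": [239,524,-100],"rotation": [0,0,71.2]},{"claw": 0.7,"travel": [239,524,-100],"rotation": [0,0,71.2]},{"claw": 0.7,"travel": [239,524,-100],"rotation": [0,0,71.2]},{"claw": 0.7,"travel": [239,524,-100],"rotation": [0,0,71.2]},{"claw": 0.7,"travel": [239,524,-100],"rotation": [0,0,71.2]},{"claw": 0.7,"travel": [239,524,-100],"rotation": [0,0,71.2]}])

```text
clock: 1.1
position: [0.4058, -0.0615, 0.1454]
ee_rot: [-3.141, 0.0, -1.523]
force: [1.0, -1.3, 1.0]
grip_width: 0.698
gripper_force: 0.0
```

Call:
servo_tool(motion=[{"claw": 0.7,"travel": [34,73,-60],"rotation": [0,0,0]},{"claw": 0.7,"travel": [34,73,-60],"rotation": [0,0,0]},{"claw": 0.7,"travel": [34,73,-60],"rotation": [0,0,0]},{"claw": 0.7,"travel": [34,73,-60],"rotation": [0,0,0]},{"claw": 0.7,"travel": [34,73,-60],"rotation": [0,0,0]},{"claw": 0.7,"travel": [34,73,-60],"rotation": [0,0,0]}])

```text
clock: 1.6
position: [0.4397, 0.009, 0.0861]
ee_rot: [-3.141, -0.0, -1.524]
force: [0.9, -1.1, -0.6]
grip_width: 0.698
gripper_force: 0.0
```

```bash
python3 - <<'E'
from h import *
s=get_state();print(s['position']*1000,np.degrees(s['ee_rot']))
c=cam('wrist');p,d,P=cloud('wrist',c);save('w1',p)
m=region(P,p,0,560,0,420,.036,.055);Q=P[m];Q=Q[(abs(Q[:,0]-.44)<.04)&(abs(Q[:,1])<.06)]
print(rect(Q))
E
```

```text
[439.71236839   8.99533159  86.09678032] [-1.79994250e+02 -1.28689571e-02 -8.73255785e+01]
(array([440.3, -10.7]), array([24.7, 91.3]), 2.9, np.float64(43.3), 6034)
```

View pics/w1.png

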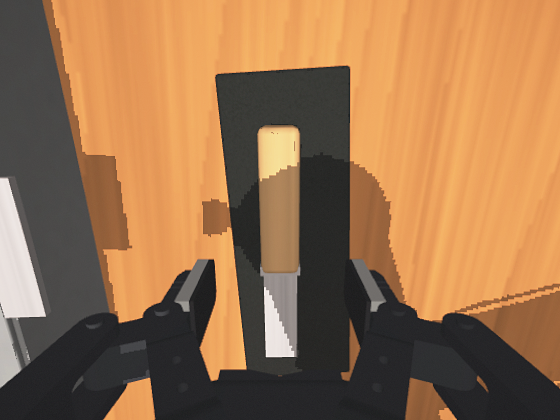

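The wrist view shows the handle at (279,200) lying midway between the open fingers. The blade end is towards the gripper. I'm going down to grip it.

Call:
servo_tool(force=90, motion=[{"claw": 0.7,"travel": [0.5,1,-35],"rotation": [0,0,0]},{"claw": 0.7,"travel": [0.5,1,-55],"rotation": [0,0,0]},{"claw": 0.7,"travel": [0.5,1,-64],"rotation": [0,0,0]},{"claw": 0.7,"travel": [0.5,1,-64],"rotation": [0,0,0]},{"claw": 0,"travel": [0.5,1,-64],"rotation": [0,0,0]},{"claw": 0,"travel": [0.5,1,-64],"rotation": [0,0,0]},{"claw": 0,"travel": [0.5,1,-64],"rotation": [0,0,0]},{"claw": 0,"travel": [0.5,1,-64],"rotation": [0,0,0]},{"claw": 0,"travel": [0.5,1,-64],"rotation": [0,0,0]},{"claw": 0,"travel": [0.5,1,-64],"rotation": [0,0,0]},{"claw": 0,"travel": [0.5,1,-64],"rotation": [0,0,0]},{"claw": 0,"travel": [0.5,1,-64],"rotation": [0,0,0]}])

```text
clock: 2.65
position: [0.4414, 0.0105, 0.0234]
ee_rot: [-3.139, 0.0, -1.524]
force: [-1.6, -1.2, 6.2]
grip_width: 0.26
gripper_force: 88.7
```

Call:
servo_tool(motion=[{"claw": 0,"travel": [0,0,30],"rotation": [0,0,0]},{"claw": 0,"travel": [8,-13,41],"rotation": [0,0,-7]},{"claw": 0,"travel": [8,-13,41],"rotation": [0,0,-88.4]},{"claw": 0,"travel": [8,-13,41],"rotation": [0,0,-88.4]},{"claw": 0,"travel": [8,-13,41],"rotation": [0,0,-88.4]},{"claw": 0,"travel": [8,-13,41],"rotation": [0,0,-88.4]},{"claw": 0,"travel": [8,-13,41],"rotation": [0,0,-88.4]},{"claw": 0,"travel": [8,-13,41],"rotation": [0,0,-88.4]},{"claw": 0,"travel": [8,-13,41],"rotation": [0,0,-88.4]},{"claw": 0,"travel": [8,-13,41],"rotation": [0,0,-88.4]},{"claw": 0,"travel": [8,-13,41],"rotation": [0,0,-88.4]},{"claw": 0,"travel": [8,-13,41],"rotation": [0,0,-88.4]}])

```text
clock: 3.65
position: [0.4485, -0.0025, 0.0634]
ee_rot: [3.141, 0.001, -2.903]
force: [0.9, -0.2, -1.8]
grip_width: 0.261
gripper_force: 88.6
```

Call:
servo_tool(motion=[{"claw": 0,"travel": [0,0,0],"rotation": [0,0,-7.1]},{"claw": 0,"travel": [0,0,0],"rotation": [0,0,-11]},{"claw": 0,"travel": [0,0,0],"rotation": [0,0,-11]}])

```text
clock: 3.9
position: [0.4485, -0.0025, 0.0633]
ee_rot: [3.141, 0.001, -3.091]
force: [-0.0, 0.1, -1.5]
grip_width: 0.26
gripper_force: 88.6
```

```bash
python3 - <<'E'
from h import *
s=get_state();print(s['position']*1000,np.degrees(s['ee_rot']))
c=cam('wrist');p,d,P=cloud('wrist',c);save('w2',p)
q,d,P2=cloud('scene');np.savez('s1',p=q,P=P2);save('s1',q[150:300,180:380].repeat(3,0).repeat(3,1))
m=region(P2,q,0,560,0,420,.05,.082);Q=P2[m];Q=Q[(abs(Q[:,0]-.515)<.04)&(abs(Q[:,1])<.05)];print(rect(Q))
E
```

```text
[448.49890236  -2.5090625   63.31901001] [ 1.79973964e+02  6.16653961e-02 -1.77086695e+02]
(array([5.085e+02, 4.000e-01]), array([66.6, 24.7]), 2.6, np.float64(72.1), 180)
```

View pics/s1.png

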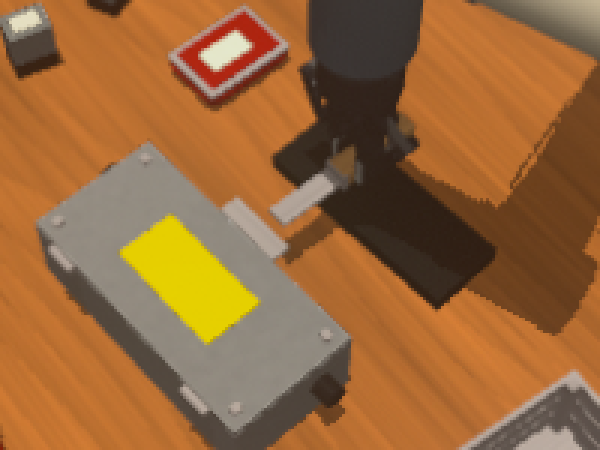

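The picture shows the blade lined up and level with the lip, its tip about 16 mm short of it. I'll slide it under the lip and start lifting.

Call:
servo_tool(motion=[{"claw": 0,"travel": [10,0,2],"rotation": [0,0,1.4]},{"claw": 0,"travel": [20,1,2],"rotation": [0,0,1.4]},{"claw": 0,"travel": [30,1.5,2],"rotation": [0,0,1.4]},{"claw": 0,"travel": [30,1.5,2],"rotation": [0,0,1.4]},{"claw": 0,"travel": [30,1.5,8],"rotation": [0,0,1.4]},{"claw": 0,"travel": [31,1.5,16],"rotation": [0,0,1.4]},{"claw": 0,"travel": [32,1.7,26],"rotation": [0,0,1.4]},{"claw": 0,"travel": [34.5,1.8,42],"rotation": [0,0,1.4]},{"claw": 0,"travel": [40,2.2,59],"rotation": [0,0,1.4]},{"claw": 0,"travel": [48,2.8,75],"rotation": [0,0,1.4]},{"claw": 0,"travel": [48,2.8,75],"rotation": [0,0,1.4]}])

```text
clock: 4.92
position: [0.4986, 0.0003, 0.1414]
ee_rot: [-3.142, 0.006, -3.063]
force: [0.9, -0.1, -1.4]
grip_width: 0.256
gripper_force: 88.7
```

```bash
cat > lid.py <<'E'
from h import *
q,d,P=cloud('scene')
B=np.array([.643,.012]);a=np.radians(4.3);x=np.array([np.cos(a),np.sin(a)]);y=np.array([-x[1],x[0]])
w=P[...,:2]-B;bx=w@x;by=w@y
m=(q[...,0]>150)&(q[...,1]>130)&(q[...,2]<110)&(abs(by)<.07)&(abs(bx)<.2)&(P[...,2]>.05)
# yellow on the outer face
if m.sum()>20:
    C=np.c_[bx[m]-.065,P[...,2][m]-.08];c=np.median(C,0);print(m.sum(),'yellow rel hinge',c*1000,np.degrees(np.arctan2(c[1],-c[0])))
n=(by>.05)&(by<.12)&(bx<.25)&(bx>-.1)&(P[...,2]>.1)
if n.sum()>20:
    C=np.c_[bx[n]-.065,P[...,2][n]-.08];th=np.degrees(np.arctan2(C[:,1],-C[:,0]));print('plate pts',n.sum(),np.percentile(th,[10,50,90]),C.max(0))
s=get_state();print(s['position']*1000,s['force'])
E
python3 lid.py
```

```text
1098 yellow rel hinge [-52.7719599  38.4129061] 36.05101256982611
plate pts 1063 [32.56939937 34.38416928 38.1435358 ] [-0.01900092  0.07466763]
[4.97508922e+02 4.56527019e-01 1.39558357e+02] [ 0.15936279  0.30558335 -1.69977704]
```

Call:
servo_tool(motion=[{"claw": 0,"travel": [10,0.7,15],"rotation": [0,0,0]},{"claw": 0,"travel": [21.6,1.6,28],"rotation": [0,0,0]},{"claw": 0,"travel": [35,2.6,40],"rotation": [0,0,0]},{"claw": 0,"travel": [50,3.7,50],"rotation": [0,0,0]},{"claw": 0,"travel": [66,4.9,57.6],"rotation": [0,0,0]},{"claw": 0,"travel": [82.6,6.2,63.4],"rotation": [0,0,0]},{"claw": 0,"travel": [100,7.5,66.8],"rotation": [0,0,0]},{"claw": 0,"travel": [118,8.8,68],"rotation": [0,0,0]},{"claw": 0,"travel": [135.6,10.2,66.8],"rotation": [0,0,0]},{"claw": 0,"travel": [153,11.5,63],"rotation": [0,0,0]},{"claw": 0,"travel": [170,12.7,57],"rotation": [0,0,0]},{"claw": 0,"travel": [185,13.9,50],"rotation": [0,0,0]}])

```text
clock: 5.97
position: [0.6817, 0.0143, 0.1869]
ee_rot: [3.141, -0.001, -3.064]
force: [-1.3, 0.3, -0.1]
grip_width: 0.261
gripper_force: 88.7
```

Call:
servo_tool(motion=[{"claw": 0,"travel": [6,0.5,-4],"rotation": [0,0,0]},{"claw": 0,"travel": [11,0.8,-7],"rotation": [0,0,0]},{"claw": 0,"travel": [11,0.8,-7],"rotation": [0,0,0]},{"claw": 0,"travel": [11,0.8,-7],"rotation": [0,0,0]}])

```text
clock: 6.3
position: [0.6919, 0.0149, 0.1806]
ee_rot: [3.142, -0.0, -3.064]
force: [-0.1, -0.5, -0.5]
grip_width: 0.26
gripper_force: 88.8
```

```bash
python3 lid.py
```

```text
plate pts 3202 [ 77.18167161  89.17038828 126.49468486] [0.07902918 0.5243233 ]
[692.18366245  14.90700691 181.23738399] [ 1.03990624  0.12716486 -1.70758521]
```

Call:
servo_tool(motion=[{"claw": 0,"travel": [-41,-2,0],"rotation": [0,0,0]},{"claw": 0,"travel": [-82,-3,0],"rotation": [0,0,0]},{"claw": 0,"travel": [-250,-4.5,-90],"rotation": [0,0,88.3]},{"claw": 0,"travel": [-250,-4.5,-90],"rotation": [0,0,88.3]},{"claw": 0,"travel": [-250,-4.5,-90],"rotation": [0,0,88.3]},{"claw": 0,"travel": [-250,-4.5,-90],"rotation": [0,0,88.3]},{"claw": 0,"travel": [-250,-4.5,-90],"rotation": [0,0,88.3]},{"claw": 0,"travel": [-250,-4.5,-90],"rotation": [0,0,88.3]},{"claw": 0,"travel": [-250,-4.5,-90],"rotation": [0,0,88.3]},{"claw": 0,"travel": [-250,-4.5,-90],"rotation": [0,0,88.3]},{"claw": 0,"travel": [-250,-4.5,-90],"rotation": [0,0,88.3]},{"claw": 0,"travel": [-250,-4.5,-90],"rotation": [0,0,88.3]}])

```text
clock: 7.35
position: [0.4426, 0.0106, 0.0918]
ee_rot: [-3.139, 0.002, -1.807]
force: [-0.1, -0.3, -1.2]
grip_width: 0.256
gripper_force: 88.8
```

Call:
servo_tool(motion=[{"claw": 0,"travel": [0,0,-25],"rotation": [0,0,7.1]},{"claw": 0,"travel": [0,0,-35],"rotation": [0,0,14.2]},{"claw": 0,"travel": [0,0,-40],"rotation": [0,0,16.7]},{"claw": 0,"travel": [0,0,-40],"rotation": [0,0,16.7]},{"claw": 0,"travel": [0,0,-40],"rotation": [0,0,16.7]}])

```text
clock: 7.77
position: [0.4426, 0.0105, 0.0515]
ee_rot: [-3.14, 0.0, -1.524]
force: [0.2, -0.4, -0.6]
grip_width: 0.256
gripper_force: 88.8
```

```bash
python3 - <<'E'
from h import *
s=get_state();print(s['position']*1000,np.degrees(s['ee_rot']))
p,d,P=cloud('top');np.savez('t2',p=p,P=P);save('t2',p[60:280,200:470].repeat(2,0).repeat(2,1))
E
```

```text
[442.62036558  10.46478188  51.52403769] [-1.79892733e+02  1.79520252e-02 -8.73100414e+01]
```

View pics/t2.png

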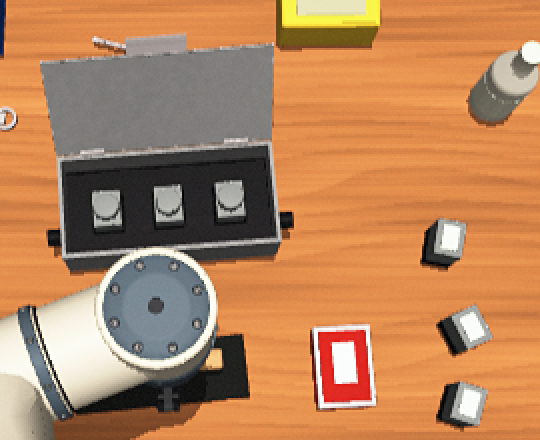

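The cover is fully back and all three old relays are in their sockets, at (107,208), (169,205) and (230,200) in the crop. I'll lay the blade down on its rest.

Call:
servo_tool(motion=[{"claw": 0,"travel": [-1,0,-15],"rotation": [0,0,0]},{"claw": 0,"travel": [-1,0,-24],"rotation": [0,0,0]},{"claw": 0,"travel": [-1,0,-28],"rotation": [0,0,0]},{"claw": 0,"travel": [-1,0,-28],"rotation": [0,0,0]},{"claw": 0.3,"travel": [-1,0,-28],"rotation": [0,0,0]},{"claw": 0.4,"travel": [-1,0,-28],"rotation": [0,0,0]},{"claw": 0.65,"travel": [-1,0,-28],"rotation": [0,0,0]},{"claw": 0.65,"travel": [-1,0,-28],"rotation": [0,0,0]},{"claw": 0.65,"travel": [-1,0,-28],"rotation": [0,0,0]},{"claw": 0.65,"travel": [-1,0,13],"rotation": [0,0,0]},{"claw": 0.65,"travel": [20,0,50],"rotation": [0,0,0]},{"claw": 0.65,"travel": [40,0,90],"rotation": [0,0,0]}])

```text
clock: 8.82
position: [0.4801, 0.0101, 0.1389]
ee_rot: [3.141, -0.0, -1.522]
force: [0.9, 0.5, -1.1]
grip_width: 0.653
gripper_force: 0.0
```

```bash
python3 - <<'E'
from h import *
p,d,P=cloud('scene')
for k,r in dict(mat=(270,350,185,250,.012,.03),handle=(280,318,190,222,.037,.06),blade=(300,350,200,240,.026,.034)).items(): print(k,rect(P[region(P,p,*r)]))
z=np.load('t2.npz');P,p=z['P'],z['p']
for k,u in dict(L=253,M=284,R=314).items():
    m=region(P,p,u-14,u+16,145,180,.048,.062); print(k,rect(P[m])); m=region(P,p,u-14,u+16,145,180,.062,.08); print(k,'dome',rect(P[m]),P[m].mean(0))
m=region(P,p,225,345,170,195,.07,.09);print('front wall',rect(P[m]))
for k,r in dict(n0=(405,440,165,198,.055,.075),n1=(415,450,210,240,.055,.075),n2=(415,450,247,276,.055,.075)).items(): print(k,rect(P[region(P,p,*r)]))
E
```

```text
mat (array([437.5,  24.2]), array([203.2, 203.5]), 54.5, np.float64(19.2), 1356)
handle (array([444.9, -10. ]), array([26.1, 92.8]), 2.3, np.float64(43.3), 225)
blade (array([449.7,  60.2]), array([84.4, 52.9]), 81.4, np.float64(31.5), 163)
L (array([636.7,  89.8]), array([47.4, 36.3]), 5.3, np.float64(56.5), 125)
L dome (array([636. ,  89.2]), array([31.2, 31.2]), 25.8, np.float64(70.5), 136) [0.63566848 0.0893517  0.07051034]
M (array([642.7,  11.4]), array([47.5, 35.6]), 1.6, np.float64(56.4), 126)
M dome (array([640.9,  10.9]), array([31.5, 30. ]), 0.1, np.float64(70.3), 136) [0.64134253 0.01156025 0.07020602]
R (array([649. , -65.9]), array([45.8, 36.1]), 4.7, np.float64(56.2), 123)
R dome (array([648.7, -66.3]), array([32.2, 32.4]), 14.2, np.float64(70.3), 141) [ 0.64803436 -0.0659432   0.07013441]
front wall (array([592.5,   8.5]), array([271.1,  49.8]), 89.8, np.float64(76.5), 305)
n0 (array([ 597.2, -337.2]), array([35.7, 46.7]), 79.5, np.float64(61.0), 271)
n1 (array([ 487. , -358.2]), array([45., 38.]), 26.1, np.float64(60.9), 285)
n2 (array([ 394.6, -349.5]), array([36.8, 46.8]), 73.2, np.float64(60.8), 303)
```

Call:
servo_tool(motion=[{"claw": 0.7,"travel": [155,79,0],"rotation": [0,0,-88.3]},{"claw": 0.7,"travel": [155,79,0],"rotation": [0,0,-88.3]},{"claw": 0.7,"travel": [155,79,0],"rotation": [0,0,-88.3]},{"claw": 0.7,"travel": [155,79,0],"rotation": [0,0,-88.3]},{"claw": 0.7,"travel": [155,79,0],"rotation": [0,0,-88.3]},{"claw": 0.7,"travel": [155,79,0],"rotation": [0,0,-88.3]},{"claw": 0.7,"travel": [155,79,0],"rotation": [0,0,-88.3]},{"claw": 0.7,"travel": [155,79,0],"rotation": [0,0,-88.3]},{"claw": 0.7,"travel": [155,79,0],"rotation": [0,0,-88.3]},{"claw": 0.7,"travel": [155,79,0],"rotation": [0,0,-88.3]},{"claw": 0.7,"travel": [155,79,0],"rotation": [0,0,-88.3]},{"claw": 0.7,"travel": [155,79,0],"rotation": [0,0,-88.3]}])

```text
clock: 9.87
position: [0.6354, 0.0894, 0.1367]
ee_rot: [-3.142, -0.001, -3.029]
force: [-0.1, -0.1, -0.5]
grip_width: 0.697
gripper_force: 0.0
```

Call:
servo_tool(motion=[{"claw": 0.7,"travel": [0,0,0],"rotation": [0,0,-2.4]},{"claw": 0.7,"travel": [0,0,0],"rotation": [0,0,-2.4]}])

```text
clock: 10.03
position: [0.6354, 0.0894, 0.1367]
ee_rot: [-3.142, -0.001, -3.066]
force: [-1.3, 0.1, -0.0]
grip_width: 0.699
gripper_force: 0.0
```

```bash
cat > look.py <<'E'
from h import *
import sys
s=get_state();print(s['position']*1000,np.degrees(s['ee_rot']))
c=cam('wrist');p,d,P=cloud('wrist',c);save(sys.argv[1],p)
zlo,zhi=float(sys.argv[2]),float(sys.argv[3])
m=region(P,p,0,560,0,420,zlo,zhi).astype(np.uint8)
n,L,st,_=cv2.connectedComponentsWithStats(m)
for i in range(1,n):
    if st[i,4]>400: print(st[i,:4],*rect(P[L==i]))
E
python3 look.py w3 .064 .08
```

```text
[635.41482421  89.39701493 136.73583521] [-1.79995075e+02 -2.91941046e-02 -1.75663355e+02]
[  0 126 375 135] [620.5  30.8] [ 91. 228.] 4.4 77.4 5264
[ 18 201  57  49] [647.3 -66.3] [33.4 32.3] 80.3 71.2 2105
[138 201  52  48] [641.4  11.7] [32.3 31.7] 54.9 71.2 1875
[255 201  48  48] [634.9  88.8] [31.7 31.8] 45.0 71.3 1785
[211 299 138  21] [697.6  93.8] [ 7.5 96.8] 4.5 75.1 2388
[  0 301 162  23] [711.  -50.3] [ 11.9 115.1] 5.0 74.0 2409
```

View pics/w3.png

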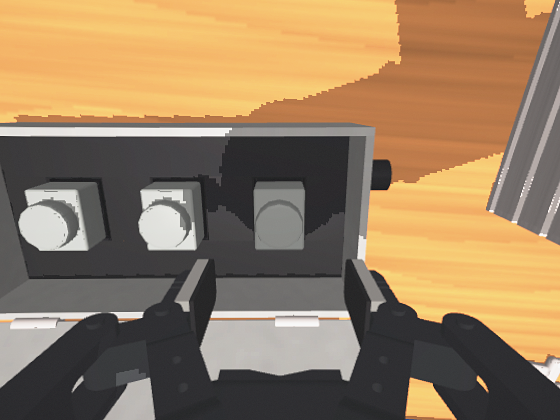

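The wrist view shows the left relay at (279,215) midway between the fingers. Its dome position matches the top camera to about 1 mm, so I'll pull it.

Call:
servo_tool(force=90, motion=[{"claw": 0.7,"travel": [0,0,-40],"rotation": [0,0,0]},{"claw": 0.7,"travel": [0,0,-75],"rotation": [0,0,0]},{"claw": 0.7,"travel": [0,0,-95],"rotation": [0,0,0]},{"claw": 0.7,"travel": [0,0,-104],"rotation": [0,0,0]},{"claw": 0.7,"travel": [0,0,-104],"rotation": [0,0,0]},{"claw": 0,"travel": [0,0,-104],"rotation": [0,0,0]},{"claw": 0,"travel": [0,0,-104],"rotation": [0,0,0]},{"claw": 0,"travel": [0,0,-104],"rotation": [0,0,0]},{"claw": 0,"travel": [0,0,-104],"rotation": [0,0,0]},{"claw": 0,"travel": [0,0,-104],"rotation": [0,0,0]},{"claw": 0,"travel": [0,0,-104],"rotation": [0,0,0]}])

```text
clock: 11.0
position: [0.6365, 0.0897, 0.0346]
ee_rot: [3.141, 0.003, -3.064]
force: [-0.8, -0.2, 6.6]
grip_width: 0.402
gripper_force: 90.8
```

Call:
servo_tool(motion=[{"claw": 0,"travel": [0,0,5],"rotation": [0,0,0]},{"claw": 0,"travel": [0,0,12],"rotation": [0,0,0]},{"claw": 0,"travel": [0,0,22],"rotation": [0,0,0]},{"claw": 0,"travel": [0,0,40],"rotation": [0,0,0]},{"claw": 0,"travel": [0,0,80],"rotation": [0,0,0]},{"claw": 0,"travel": [0,0,115],"rotation": [0,0,0]},{"claw": 0,"travel": [0,0,115],"rotation": [0,0,0]}])

```text
clock: 11.58
position: [0.6395, 0.0895, 0.1579]
ee_rot: [3.141, 0.014, -3.063]
force: [1.3, 0.2, 0.7]
grip_width: 0.396
gripper_force: 90.1
```

Call:
servo_tool(motion=[{"claw": 0,"travel": [-55,300,0],"rotation": [0,0,-7]},{"claw": 0,"travel": [-55,300,0],"rotation": [0,0,-7]},{"claw": 0,"travel": [-55,300,0],"rotation": [0,0,-7]},{"claw": 0,"travel": [-55,300,0],"rotation": [0,0,-7]},{"claw": 0,"travel": [-55,300,0],"rotation": [0,0,-7]},{"claw": 0,"travel": [-55,300,0],"rotation": [0,0,-7]},{"claw": 0,"travel": [-55,300,0],"rotation": [0,0,-7]},{"claw": 0,"travel": [-55,300,0],"rotation": [0,0,-7]},{"claw": 0,"travel": [-55,300,0],"rotation": [0,0,-7]},{"claw": 0,"travel": [-55,300,0],"rotation": [0,0,-7]},{"claw": 0,"travel": [-55,300,0],"rotation": [0,0,-7]}])

```text
clock: 12.5
position: [0.5806, 0.3887, 0.1485]
ee_rot: [-3.141, -0.0, 3.096]
force: [0.7, -0.3, -0.1]
grip_width: 0.402
gripper_force: 90.2
```

Call:
servo_tool(motion=[{"claw": 0,"travel": [0,0,-40],"rotation": [0,0,0]},{"claw": 0,"travel": [0,0,-80],"rotation": [0,0,0]},{"claw": 0,"travel": [0,0,-108],"rotation": [0,0,0]},{"claw": 0,"travel": [0,0,-108],"rotation": [0,0,0]},{"claw": 0.62,"travel": [0,0,-108],"rotation": [0,0,0]},{"claw": 0.62,"travel": [0,0,-108],"rotation": [0,0,0]},{"claw": 0.62,"travel": [0,0,-108],"rotation": [0,0,0]},{"claw": 0.62,"travel": [0,0,-68],"rotation": [0,0,0]},{"claw": 0.62,"travel": [0,0,-28],"rotation": [0,0,0]},{"claw": 0.65,"travel": [0,0,0],"rotation": [0,0,0]}])

```text
clock: 13.33
position: [0.5829, 0.389, 0.1555]
ee_rot: [3.137, 0.007, 3.096]
force: [1.2, 0.5, 1.7]
grip_width: 0.647
gripper_force: 0.0
```

Call:
servo_tool(motion=[{"claw": 0.7,"travel": [61,-378,-20],"rotation": [0,0,7]},{"claw": 0.7,"travel": [61,-378,-20],"rotation": [0,0,7]},{"claw": 0.7,"travel": [61,-378,-20],"rotation": [0,0,7]},{"claw": 0.7,"travel": [61,-378,-20],"rotation": [0,0,7]},{"claw": 0.7,"travel": [61,-378,-20],"rotation": [0,0,7]},{"claw": 0.7,"travel": [61,-378,-20],"rotation": [0,0,7]},{"claw": 0.7,"travel": [61,-378,-20],"rotation": [0,0,7]},{"claw": 0.7,"travel": [61,-378,-20],"rotation": [0,0,7]},{"claw": 0.7,"travel": [61,-378,-20],"rotation": [0,0,7]},{"claw": 0.7,"travel": [61,-378,-20],"rotation": [0,0,7]},{"claw": 0.7,"travel": [61,-378,-20],"rotation": [0,0,7]},{"claw": 0.7,"travel": [61,-378,-20],"rotation": [0,0,7]}])

```text
clock: 14.33
position: [0.6425, 0.0101, 0.1307]
ee_rot: [3.141, 0.004, -3.067]
force: [0.3, 0.9, 0.0]
grip_width: 0.7
gripper_force: 0.0
```

```bash
cat > bas.py <<'E'
from h import *
p,d,P=cloud('scene');
with np.errstate(invalid='ignore'): m=((abs(P[...,0]-.542)<.078)&(abs(P[...,1]-.36)<.068)&(P[...,2]>.02)&(P[...,2]<.15)).astype(np.uint8)
n,L,st,_=cv2.connectedComponentsWithStats(m)
for i in range(1,n):
    if st[i,4]>25: print(st[i,4],P[L==i].mean(0).round(3),P[L==i].min(0).round(3),P[L==i].max(0).round(3))
s=get_state();print(s['position']*1000,np.degrees(s['ee_rot']))
E
python3 bas.py
```

```text
376 [0.586 0.387 0.054] [0.557 0.365 0.02 ] [0.604 0.404 0.072]
[642.30136441  11.21847963 130.31148379] [ 179.97770344    0.19191965 -175.61458304]
```

Call:
servo_tool(motion=[{"claw": 0.7,"travel": [-0.5,0,-40],"rotation": [0,0,0]},{"claw": 0.7,"travel": [-0.5,0,-75],"rotation": [0,0,0]},{"claw": 0.7,"travel": [-0.5,0,-92],"rotation": [0,0,0]},{"claw": 0.7,"travel": [-0.5,0,-98],"rotation": [0,0,0]},{"claw": 0.7,"travel": [-0.5,0,-98],"rotation": [0,0,0]},{"claw": 0,"travel": [-0.5,0,-98],"rotation": [0,0,0]},{"claw": 0,"travel": [-0.5,0,-98],"rotation": [0,0,0]},{"claw": 0,"travel": [-0.5,0,-98],"rotation": [0,0,0]},{"claw": 0,"travel": [-0.5,0,-98],"rotation": [0,0,0]},{"claw": 0,"travel": [-0.5,0,-98],"rotation": [0,0,0]},{"claw": 0,"travel": [-0.5,0,-98],"rotation": [0,0,0]}])

```text
clock: 15.3
position: [0.643, 0.012, 0.0331]
ee_rot: [3.141, 0.005, -3.064]
force: [-0.8, 1.6, 7.3]
grip_width: 0.402
gripper_force: 92.2
```

Call:
servo_tool(motion=[{"claw": 0,"travel": [0,0,5],"rotation": [0,0,0]},{"claw": 0,"travel": [0,0,12],"rotation": [0,0,0]},{"claw": 0,"travel": [0,0,22],"rotation": [0,0,0]},{"claw": 0,"travel": [0,0,40],"rotation": [0,0,0]},{"claw": 0,"travel": [0,0,80],"rotation": [0,0,0]},{"claw": 0,"travel": [0,0,115],"rotation": [0,0,0]},{"claw": 0,"travel": [0,0,115],"rotation": [0,0,0]}])

```text
clock: 15.88
position: [0.645, 0.0109, 0.1552]
ee_rot: [-3.14, 0.014, -3.063]
force: [2.0, -0.1, 0.9]
grip_width: 0.405
gripper_force: 91.2
```

Call:
servo_tool(motion=[{"claw": 0,"travel": [-106,334,0],"rotation": [0,0,-7]},{"claw": 0,"travel": [-106,334,0],"rotation": [0,0,-7]},{"claw": 0,"travel": [-106,334,0],"rotation": [0,0,-7]},{"claw": 0,"travel": [-106,334,0],"rotation": [0,0,-7]},{"claw": 0,"travel": [-106,334,0],"rotation": [0,0,-7]},{"claw": 0,"travel": [-106,334,0],"rotation": [0,0,-7]},{"claw": 0,"travel": [-106,334,0],"rotation": [0,0,-7]},{"claw": 0,"travel": [-106,334,0],"rotation": [0,0,-7]},{"claw": 0,"travel": [-106,334,0],"rotation": [0,0,-7]},{"claw": 0,"travel": [-106,334,0],"rotation": [0,0,-7]},{"claw": 0,"travel": [-106,334,0],"rotation": [0,0,-7]}])

```text
clock: 16.8
position: [0.5343, 0.3464, 0.1455]
ee_rot: [-3.141, -0.0, 3.099]
force: [0.3, -0.5, -0.3]
grip_width: 0.408
gripper_force: 91.2
```

Call:
servo_tool(motion=[{"claw": 0,"travel": [0,0,-40],"rotation": [0,0,0]},{"claw": 0,"travel": [0,0,-80],"rotation": [0,0,0]},{"claw": 0,"travel": [0,0,-106],"rotation": [0,0,0]},{"claw": 0,"travel": [0,0,-106],"rotation": [0,0,0]},{"claw": 0.62,"travel": [0,0,-106],"rotation": [0,0,0]},{"claw": 0.62,"travel": [0,0,-106],"rotation": [0,0,0]},{"claw": 0.62,"travel": [0,0,-106],"rotation": [0,0,0]},{"claw": 0.62,"travel": [0,0,-68],"rotation": [0,0,0]},{"claw": 0.62,"travel": [0,0,-28],"rotation": [0,0,0]},{"claw": 0.65,"travel": [0,0,0],"rotation": [0,0,0]}])

```text
clock: 17.63
position: [0.5367, 0.346, 0.1515]
ee_rot: [3.137, 0.006, 3.097]
force: [1.6, 0.3, 0.2]
grip_width: 0.651
gripper_force: 0.0
```

Call:
servo_tool(motion=[{"claw": 0.7,"travel": [113,-412,-16],"rotation": [0,0,7]},{"claw": 0.7,"travel": [113,-412,-16],"rotation": [0,0,7]},{"claw": 0.7,"travel": [113,-412,-16],"rotation": [0,0,7]},{"claw": 0.7,"travel": [113,-412,-16],"rotation": [0,0,7]},{"claw": 0.7,"travel": [113,-412,-16],"rotation": [0,0,7]},{"claw": 0.7,"travel": [113,-412,-16],"rotation": [0,0,7]},{"claw": 0.7,"travel": [113,-412,-16],"rotation": [0,0,7]},{"claw": 0.7,"travel": [113,-412,-16],"rotation": [0,0,7]},{"claw": 0.7,"travel": [113,-412,-16],"rotation": [0,0,7]},{"claw": 0.7,"travel": [113,-412,-16],"rotation": [0,0,7]},{"claw": 0.7,"travel": [113,-412,-16],"rotation": [0,0,7]},{"claw": 0.7,"travel": [113,-412,-16],"rotation": [0,0,7]}])

```text
clock: 18.63
position: [0.6491, -0.0704, 0.1312]
ee_rot: [-3.141, 0.003, -3.069]
force: [-0.6, 1.3, -0.4]
grip_width: 0.7
gripper_force: 0.0
```

```bash
python3 bas.py
```

```text
740 [0.564 0.367 0.054] [0.512 0.324 0.02 ] [0.605 0.404 0.071]
[648.86397163 -68.39731293 131.1339129 ] [-179.99196072    0.18097932 -175.7388774 ]
```

Call:
servo_tool(motion=[{"claw": 0.7,"travel": [-0.5,0,-40],"rotation": [0,0,0]},{"claw": 0.7,"travel": [-0.5,0,-75],"rotation": [0,0,0]},{"claw": 0.7,"travel": [-0.5,0,-91],"rotation": [0,0,0]},{"claw": 0.7,"travel": [-0.5,0,-98],"rotation": [0,0,0]},{"claw": 0.7,"travel": [-0.5,0,-98],"rotation": [0,0,0]},{"claw": 0,"travel": [-0.5,0,-98],"rotation": [0,0,0]},{"claw": 0,"travel": [-0.5,0,-98],"rotation": [0,0,0]},{"claw": 0,"travel": [-0.5,0,-98],"rotation": [0,0,0]},{"claw": 0,"travel": [-0.5,0,-98],"rotation": [0,0,0]},{"claw": 0,"travel": [-0.5,0,-98],"rotation": [0,0,0]},{"claw": 0,"travel": [-0.5,0,-98],"rotation": [0,0,0]}])

```text
clock: 19.6
position: [0.6494, -0.0662, 0.0339]
ee_rot: [-3.142, 0.005, -3.064]
force: [0.1, 2.0, 5.7]
grip_width: 0.406
gripper_force: 90.9
```

Call:
servo_tool(motion=[{"claw": 0,"travel": [0,0,5],"rotation": [0,0,0]},{"claw": 0,"travel": [0,0,12],"rotation": [0,0,0]},{"claw": 0,"travel": [0,0,22],"rotation": [0,0,0]},{"claw": 0,"travel": [0,0,40],"rotation": [0,0,0]},{"claw": 0,"travel": [0,0,80],"rotation": [0,0,0]},{"claw": 0,"travel": [0,0,117],"rotation": [0,0,0]},{"claw": 0,"travel": [0,0,117],"rotation": [0,0,0]}])

```text
clock: 20.18
position: [0.6516, -0.0676, 0.1586]
ee_rot: [-3.138, 0.015, -3.063]
force: [1.3, -0.3, 1.9]
grip_width: 0.396
gripper_force: 90.0
```

Call:
servo_tool(motion=[{"claw": 0,"travel": [-164,432,0],"rotation": [0,0,-7]},{"claw": 0,"travel": [-164,432,0],"rotation": [0,0,-7]},{"claw": 0,"travel": [-164,432,0],"rotation": [0,0,-7]},{"claw": 0,"travel": [-164,432,0],"rotation": [0,0,-7]},{"claw": 0,"travel": [-164,432,0],"rotation": [0,0,-7]},{"claw": 0,"travel": [-164,432,0],"rotation": [0,0,-7]},{"claw": 0,"travel": [-164,432,0],"rotation": [0,0,-7]},{"claw": 0,"travel": [-164,432,0],"rotation": [0,0,-7]},{"claw": 0,"travel": [-164,432,0],"rotation": [0,0,-7]},{"claw": 0,"travel": [-164,432,0],"rotation": [0,0,-7]},{"claw": 0,"travel": [-164,432,0],"rotation": [0,0,-7]},{"claw": 0,"travel": [-164,432,0],"rotation": [0,0,-7]}])

```text
clock: 21.18
position: [0.481, 0.3708, 0.1485]
ee_rot: [3.14, -0.0, 3.102]
force: [0.3, -0.8, -0.8]
grip_width: 0.402
gripper_force: 90.2
```

Call:
servo_tool(motion=[{"claw": 0,"travel": [2,0,-40],"rotation": [0,0,0]},{"claw": 0,"travel": [2,0,-80],"rotation": [0,0,0]},{"claw": 0,"travel": [2,0,-107],"rotation": [0,0,0]},{"claw": 0,"travel": [2,0,-107],"rotation": [0,0,0]},{"claw": 0.62,"travel": [2,0,-107],"rotation": [0,0,0]},{"claw": 0.62,"travel": [2,0,-107],"rotation": [0,0,0]},{"claw": 0.62,"travel": [2,0,-107],"rotation": [0,0,0]},{"claw": 0.62,"travel": [2,0,-68],"rotation": [0,0,0]},{"claw": 0.62,"travel": [2,0,-28],"rotation": [0,0,0]},{"claw": 0.65,"travel": [2,0,12],"rotation": [0,0,0]},{"claw": 0.65,"travel": [2,-40,22],"rotation": [0,0,0]},{"claw": 0.65,"travel": [2,-80,22],"rotation": [0,0,0]}])

```text
clock: 22.18
position: [0.4882, 0.2876, 0.1773]
ee_rot: [3.133, 0.01, 3.1]
force: [0.4, -1.0, -0.8]
grip_width: 0.651
gripper_force: 0.0
```

```bash
python3 bas.py; cat > news.py <<'E'
from h import *
for nm in('top','scene'):
    p,d,P=cloud(nm);m=region(P,p,0,560,0,420,.05,.068).astype(np.uint8)
    with np.errstate(invalid='ignore'): m&=((P[...,1]<-.25)&(P[...,1]>-.47)&(P[...,0]>.3)&(P[...,0]<.72)).astype(np.uint8)
    n,L,st,_=cv2.connectedComponentsWithStats(m)
    for i in range(1,n):
        if st[i,4]>60: print(nm,*rect(P[L==i]))
E
python3 news.py
```

```text
1048 [0.543 0.367 0.054] [0.464 0.324 0.02 ] [0.605 0.404 0.071]
[486.40761688 280.06045157 175.65829624] [179.75846319   0.32482863 177.35958416]
top [ 597.8 -336.6] [37.  46.7] 79.7 60.9 286
top [ 486.9 -358. ] [45.  37.7] 26.3 60.9 297
top [ 394.7 -349.6] [36.6 46.9] 72.5 60.7 315
scene [ 396.9 -348.7] [41.  46.3] 71.1 59.4 158
scene [ 487.7 -356. ] [51.3 38.2] 24.3 60.1 168
scene [ 598.9 -336. ] [40.1 46. ] 78.6 59.7 178
```

Call:
servo_tool(motion=[{"claw": 0.7,"travel": [111,-618,-25],"rotation": [0,0,-7.7]},{"claw": 0.7,"travel": [111,-618,-25],"rotation": [0,0,-7.7]},{"claw": 0.7,"travel": [111,-618,-25],"rotation": [0,0,-7.7]},{"claw": 0.7,"travel": [111,-618,-25],"rotation": [0,0,-7.7]},{"claw": 0.7,"travel": [111,-618,-25],"rotation": [0,0,-7.7]},{"claw": 0.7,"travel": [111,-618,-25],"rotation": [0,0,-7.7]},{"claw": 0.7,"travel": [111,-618,-25],"rotation": [0,0,-7.7]},{"claw": 0.7,"travel": [111,-618,-25],"rotation": [0,0,-7.7]},{"claw": 0.7,"travel": [111,-618,-25],"rotation": [0,0,-7.7]},{"claw": 0.7,"travel": [111,-618,-25],"rotation": [0,0,-7.7]},{"claw": 0.7,"travel": [111,-618,-25],"rotation": [0,0,-7.7]},{"claw": 0.7,"travel": [111,-618,-25],"rotation": [0,0,-7.7]}])

```text
clock: 23.33
position: [0.575, -0.2082, 0.152]
ee_rot: [-3.142, 0.003, 2.963]
force: [1.7, 0.6, 0.6]
grip_width: 0.704
gripper_force: 0.0
```

Call:
servo_tool(motion=[{"claw": 0.7,"travel": [22,-118,-5],"rotation": [0,0,0]},{"claw": 0.7,"travel": [22,-118,-5],"rotation": [0,0,0]},{"claw": 0.7,"travel": [22,-118,-5],"rotation": [0,0,0]},{"claw": 0.7,"travel": [22,-118,-5],"rotation": [0,0,0]},{"claw": 0.7,"travel": [22,-118,-5],"rotation": [0,0,0]},{"claw": 0.7,"travel": [22,-118,-5],"rotation": [0,0,0]}])

```text
clock: 23.83
position: [0.5964, -0.3242, 0.1461]
ee_rot: [-3.142, 0.001, 2.962]
force: [0.3, -0.4, -0.3]
grip_width: 0.701
gripper_force: 0.0
```

```bash
python3 look.py w4 .055 .07
```

```text
[ 596.41588232 -324.19312212  146.06666543] [-1.79997405e+02  7.19633318e-02  1.69721604e+02]
[150  11  89  98] [ 485.2 -359.2] [46.8 36.6] 24.5 61.7 4620
[527 154  33  96] [ 624.6 -135.7] [72.9 21.9] 4.3 55.8 410
[235 187  51  62] [ 595.8 -338.7] [36.1 46. ] 78.4 61.6 2987
```

Call:
servo_tool(motion=[{"claw": 0.7,"travel": [-0.6,-14.5,-20],"rotation": [0,0,-1.3]},{"claw": 0.7,"travel": [-0.6,-14.5,-55],"rotation": [0,0,-1.3]},{"claw": 0.7,"travel": [-0.6,-14.5,-90],"rotation": [0,0,-1.3]},{"claw": 0.7,"travel": [-0.6,-14.5,-112],"rotation": [0,0,-1.3]},{"claw": 0.7,"travel": [-0.6,-14.5,-119],"rotation": [0,0,-1.3]},{"claw": 0.7,"travel": [-0.6,-14.5,-119],"rotation": [0,0,-1.3]},{"claw": 0,"travel": [-0.6,-14.5,-119],"rotation": [0,0,-1.3]},{"claw": 0,"travel": [-0.6,-14.5,-119],"rotation": [0,0,-1.3]},{"claw": 0,"travel": [-0.6,-14.5,-119],"rotation": [0,0,-1.3]},{"claw": 0,"travel": [-0.6,-14.5,-119],"rotation": [0,0,-1.3]},{"claw": 0,"travel": [-0.6,-14.5,-119],"rotation": [0,0,-1.3]},{"claw": 0,"travel": [-0.6,-14.5,-119],"rotation": [0,0,-1.3]}])

```text
clock: 24.88
position: [0.5972, -0.3392, 0.0295]
ee_rot: [-3.141, 0.005, 2.94]
force: [-0.4, 2.8, 6.9]
grip_width: 0.413
gripper_force: 90.2
```

Call:
servo_tool(motion=[{"claw": 0,"travel": [0,0,25],"rotation": [0,0,0]},{"claw": 0,"travel": [0,0,60],"rotation": [0,0,0]},{"claw": 0,"travel": [0,0,95],"rotation": [0,0,0]},{"claw": 0,"travel": [0,0,115],"rotation": [0,0,0]},{"claw": 0,"travel": [0,0,115],"rotation": [0,0,0]},{"claw": 0,"travel": [0,0,115],"rotation": [0,0,0]}])

```text
clock: 25.38
position: [0.5961, -0.3391, 0.1438]
ee_rot: [-3.141, 0.004, 2.939]
force: [0.2, -0.0, -1.2]
grip_width: 0.41
gripper_force: 89.7
```

Call:
servo_tool(motion=[{"claw": 0,"travel": [51.3,272.8,0],"rotation": [0,0,16]},{"claw": 0,"travel": [51.3,272.8,0],"rotation": [0,0,16]},{"claw": 0,"travel": [51.3,272.8,0],"rotation": [0,0,16]},{"claw": 0,"travel": [51.3,272.8,0],"rotation": [0,0,16]},{"claw": 0,"travel": [51.3,272.8,0],"rotation": [0,0,16]},{"claw": 0,"travel": [51.3,272.8,0],"rotation": [0,0,16]},{"claw": 0,"travel": [51.3,272.8,0],"rotation": [0,0,16]},{"claw": 0,"travel": [51.3,272.8,0],"rotation": [0,0,16]},{"claw": 0,"travel": [51.3,272.8,0],"rotation": [0,0,16]},{"claw": 0,"travel": [51.3,272.8,-50],"rotation": [0,0,16]},{"claw": 0,"travel": [51.3,272.8,-50],"rotation": [0,0,16]},{"claw": 0,"travel": [51.3,272.8,-50],"rotation": [0,0,16]}])

```text
clock: 26.38
position: [0.6432, -0.0671, 0.087]
ee_rot: [3.141, -0.009, -3.066]
force: [-0.8, -0.3, -0.3]
grip_width: 0.407
gripper_force: 90.1
```

```bash
python3 - <<'E'
from h import *
s=get_state();print(s['position']*1000,np.degrees(s['ee_rot']))
c=cam('wrist');p,d,P=cloud('wrist',c);save('w5',p)
E
```

```text
[643.1834915  -67.10008793  87.0339963 ] [ 179.9654319    -0.5415013  -175.67334656]
```

View pics/w5.png

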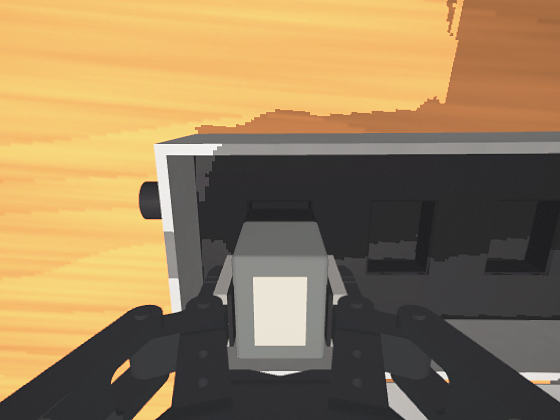

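The view shows the held relay at (279,290) over the right socket, with the empty middle and left sockets at (400,237) and (520,237).

Call:
servo_tool(motion=[{"claw": 0,"travel": [0,0,0],"rotation": [0,0,0]},{"claw": 0,"travel": [0,0,-10],"rotation": [0,0,0]},{"claw": 0,"travel": [0,0,-20],"rotation": [0,0,0]},{"claw": 0,"travel": [0,0,-24],"rotation": [0,0,0]},{"claw": 0,"travel": [0,0,-24],"rotation": [0,0,0]},{"claw": 0,"travel": [0,0,-24],"rotation": [0,0,0]}])

```text
clock: 26.93
position: [0.6463, -0.0661, 0.067]
ee_rot: [-3.141, -0.001, -3.064]
force: [-0.4, 0.4, -0.4]
grip_width: 0.405
gripper_force: 90.1
```

```bash
cat > holes.py <<'E'
from h import *
s=get_state();print(s['position']*1000,np.degrees(s['ee_rot']))
c=cam('wrist');p,d,P=cloud('wrist',c)
m=region(P,p,0,560,0,420,.0,.019).astype(np.uint8)
n,L,st,_=cv2.connectedComponentsWithStats(m)
for i in range(1,n):
    q=P[L==i];c=q.mean(0)
    if st[i,4]>200 and abs(c[0]-.642)<.05 and abs(c[1]-.01)<.12: print(st[i],*rect(q))
E
python3 holes.py
```

```text
[646.34749521 -66.11092905  67.02811932] [-1.79988236e+02 -4.67550683e-02 -1.75564919e+02]
[246 205  65   6 261] [629.6 -68.2] [ 4.5 39.1] 2.3 9.6 261
[ 375  205   68   71 4151] [643.9  13.5] [47.3 36.5] 3.5 9.7 4151
[ 506  204   54   72 3258] [638.3  94.2] [45.  32.3] 3.6 9.8 3258
```

```bash
cat > fit.py <<'E'
from h import *
s=get_state();t=s['position']*1000;print(t)
c=cam('wrist');p,d,P=cloud('wrist',c);print('cam',c[2]*1000)
top=t[2]/1000-.0285+.062
with np.errstate(invalid='ignore'):
    m=(abs(P[...,2]-top)<.006)&(abs(P[...,0]-t[0]/1000)<.03)&(abs(P[...,1]-t[1]/1000)<.019)
print('held top',rect(P[m]))
# hole mouth edges along box x through M,L: transition in z profile
a=np.radians(4.5);x=np.array([np.cos(a),np.sin(a)]);y=np.array([-x[1],x[0]])
w=P[...,:2]-np.array([.6426,.0116]);bx=w@x;by=w@y
with np.errstate(invalid='ignore'):
  for k in(-1,0,1):
    ring=(abs(by-k*.078)<.012)&(abs(P[...,2]-.030)<.004)
    b=bx[ring]*1000
    n=b[b<0];f=b[b>0]
    ringy=(abs(bx)<.015)&(abs(P[...,2]-.030)<.004);yy=by[ringy]*1000-78*k
    print(k,'x edges',n.max() if len(n) else None,f.min() if len(f) else None,'y edges',yy[(yy<0)].max(initial=-99),yy[yy>0].min(initial=99))
E
python3 fit.py
```

```text
[646.69118841 -66.08892735  67.49264835]
cam [572.11459544 -71.85961295 209.67933857]
held top (array([645.9, -66.1]), array([48.3, 38. ]), 0.2, np.float64(99.7), 10615)
-1 x edges -25.41647214139806 None y edges -20.868077431266684 21.746653309278514
0 x edges -25.143984522629296 23.462120552706093 y edges -19.86603431805313 18.063829408763635
1 x edges -24.915028012697732 23.062722509384518 y edges -19.31491022923135 99.0
```

Call:
servo_tool(motion=[{"claw": 0,"travel": [1.5,0.2,-3],"rotation": [0,0,0]},{"claw": 0,"travel": [1.5,0.2,-8],"rotation": [0,0,0]},{"claw": 0,"travel": [1.5,0.2,-11],"rotation": [0,0,0]},{"claw": 0,"travel": [1.5,0.2,-14],"rotation": [0,0,0]},{"claw": 0,"travel": [1.5,0.2,-17],"rotation": [0,0,0]},{"claw": 0,"travel": [1.5,0.2,-20],"rotation": [0,0,0]}])

```text
clock: 27.53
position: [0.648, -0.0658, 0.0469]
ee_rot: [-3.142, -0.0, -3.064]
force: [0.5, -0.4, -0.7]
grip_width: 0.406
gripper_force: 90.1
```

Call:
servo_tool(motion=[{"claw": 0,"travel": [0,0,-2],"rotation": [0,0,0]},{"claw": 0,"travel": [0,0,-4],"rotation": [0,0,0]},{"claw": 0,"travel": [0,0,-6],"rotation": [0,0,0]},{"claw": 0,"travel": [0,0,-8],"rotation": [0,0,0]},{"claw": 0,"travel": [0,0,-9.5],"rotation": [0,0,0]},{"claw": 0,"travel": [0,0,-11],"rotation": [0,0,0]},{"claw": 0,"travel": [0,0,-12],"rotation": [0,0,0]}])

```text
clock: 28.12
position: [0.6482, -0.0659, 0.0395]
ee_rot: [-3.14, 0.002, -3.063]
force: [-11.8, 4.5, 26.2]
grip_width: 0.413
gripper_force: 93.2
```

Call:
servo_tool(motion=[{"claw": 0,"travel": [0,0,1],"rotation": [0,0,0]},{"claw": 0.65,"travel": [0,0,1],"rotation": [0,0,0]},{"claw": 0.65,"travel": [0,0,1],"rotation": [0,0,0]},{"claw": 0.65,"travel": [0,0,2],"rotation": [0,0,0]},{"claw": 0.65,"travel": [0,0,20],"rotation": [0,0,0]},{"claw": 0.65,"travel": [0,0,60],"rotation": [0,0,0]},{"claw": 0.65,"travel": [0,0,100],"rotation": [0,0,0]},{"claw": 0.65,"travel": [0,0,112],"rotation": [0,0,0]},{"claw": 0.65,"travel": [0,0,112],"rotation": [0,0,0]}])

```text
clock: 28.87
position: [0.6508, -0.0662, 0.1528]
ee_rot: [-3.14, 0.009, -3.064]
force: [0.3, -0.0, -0.4]
grip_width: 0.651
gripper_force: 0.0
```

```bash
python3 look.py w6 .064 .085|grep -v ' 0 '; python3 news.py
```

```text
[650.81527058 -66.16836791 152.76311405] [-179.93137223    0.53709463 -175.54994065]
[190 118 370 143] [628.7  -8.2] [101.  234.1] 4.5 77.4 4871
[255 179  52  64] [647.1 -65.8] [46.4 36.1] 4.2 71.6 3157
[383 250 177  63] [699.1  86. ] [ 36.3 131.3] 17.5 77.4 4240
[218 283 124  29] [712.3 -61.5] [12.  91.3] 4.5 77.7 2922
top [ 486.6 -357.7] [45.9 37.1] 23.5 61.0 295
top [ 394.3 -349.6] [36.7 46.8] 71.5 60.6 316
```

Call:
servo_tool(motion=[{"claw": 0.7,"travel": [-162.5,-293,-5],"rotation": [0,0,20]},{"claw": 0.7,"travel": [-162.5,-293,-5],"rotation": [0,0,20]},{"claw": 0.7,"travel": [-162.5,-293,-5],"rotation": [0,0,20]},{"claw": 0.7,"travel": [-162.5,-293,-5],"rotation": [0,0,20]},{"claw": 0.7,"travel": [-162.5,-293,-5],"rotation": [0,0,20]},{"claw": 0.7,"travel": [-162.5,-293,-5],"rotation": [0,0,20]},{"claw": 0.7,"travel": [-162.5,-293,-5],"rotation": [0,0,20]},{"claw": 0.7,"travel": [-162.5,-293,-5],"rotation": [0,0,20]},{"claw": 0.7,"travel": [-162.5,-293,-5],"rotation": [0,0,20]},{"claw": 0.7,"travel": [-162.5,-293,-5],"rotation": [0,0,20]},{"claw": 0.7,"travel": [-162.5,-293,-5],"rotation": [0,0,20]},{"claw": 0.7,"travel": [-162.5,-293,-5],"rotation": [0,0,20]}])

```text
clock: 30.02
position: [0.4858, -0.3578, 0.1415]
ee_rot: [3.14, -0.001, -2.714]
force: [-0.1, 0.1, 0.6]
grip_width: 0.698
gripper_force: 0.0
```

```bash
python3 look.py w7 .055 .07
```

```text
[ 485.83356996 -357.8012009   141.47282351] [ 1.79925234e+02 -4.19836910e-02 -1.55512902e+02]
[307  99  86  86] [ 418.2 -337.4] [36.5 46. ] 73.5 61.7 3821
[252 184  52  63] [ 484.7 -359.6] [45.5 36. ] 24.5 61.6 3126
```

Call:
servo_tool(motion=[{"claw": 0.7,"travel": [-1.1,-1.8,-20],"rotation": [0,0,0]},{"claw": 0.7,"travel": [-1.1,-1.8,-55],"rotation": [0,0,0]},{"claw": 0.7,"travel": [-1.1,-1.8,-90],"rotation": [0,0,0]},{"claw": 0.7,"travel": [-1.1,-1.8,-108],"rotation": [0,0,0]},{"claw": 0.7,"travel": [-1.1,-1.8,-114],"rotation": [0,0,0]},{"claw": 0.7,"travel": [-1.1,-1.8,-114],"rotation": [0,0,0]},{"claw": 0,"travel": [-1.1,-1.8,-114],"rotation": [0,0,0]},{"claw": 0,"travel": [-1.1,-1.8,-114],"rotation": [0,0,0]},{"claw": 0,"travel": [-1.1,-1.8,-114],"rotation": [0,0,0]},{"claw": 0,"travel": [-1.1,-1.8,-114],"rotation": [0,0,0]},{"claw": 0,"travel": [-1.1,-1.8,-114],"rotation": [0,0,0]},{"claw": 0,"travel": [-1.1,-1.8,-114],"rotation": [0,0,0]}])

```text
clock: 31.07
position: [0.486, -0.3612, 0.0306]
ee_rot: [-3.138, 0.003, -2.715]
force: [0.7, 1.7, 6.2]
grip_width: 0.41
gripper_force: 90.3
```

Call:
servo_tool(motion=[{"claw": 0,"travel": [0,0,25],"rotation": [0,0,0]},{"claw": 0,"travel": [0,0,60],"rotation": [0,0,0]},{"claw": 0,"travel": [0,0,95],"rotation": [0,0,0]},{"claw": 0,"travel": [0,0,115],"rotation": [0,0,0]},{"claw": 0,"travel": [0,0,115],"rotation": [0,0,0]},{"claw": 0,"travel": [0,0,115],"rotation": [0,0,0]}])

```text
clock: 31.57
position: [0.4852, -0.3609, 0.1451]
ee_rot: [-3.139, 0.003, -2.715]
force: [0.2, -0.2, -2.2]
grip_width: 0.408
gripper_force: 89.8
```

Call:
servo_tool(motion=[{"claw": 0,"travel": [157,372.4,0],"rotation": [0,0,-20]},{"claw": 0,"travel": [157,372.4,0],"rotation": [0,0,-20]},{"claw": 0,"travel": [157,372.4,0],"rotation": [0,0,-20]},{"claw": 0,"travel": [157,372.4,0],"rotation": [0,0,-20]},{"claw": 0,"travel": [157,372.4,0],"rotation": [0,0,-20]},{"claw": 0,"travel": [157,372.4,0],"rotation": [0,0,-20]},{"claw": 0,"travel": [157,372.4,0],"rotation": [0,0,-20]},{"claw": 0,"travel": [157,372.4,0],"rotation": [0,0,-20]},{"claw": 0,"travel": [157,372.4,0],"rotation": [0,0,-20]},{"claw": 0,"travel": [157,372.4,0],"rotation": [0,0,-20]},{"claw": 0,"travel": [157,372.4,0],"rotation": [0,0,-20]},{"claw": 0,"travel": [157,372.4,0],"rotation": [0,0,-20]}])

```text
clock: 32.57
position: [0.6409, 0.0138, 0.1411]
ee_rot: [3.142, -0.004, -3.061]
force: [-0.0, -0.5, -2.2]
grip_width: 0.403
gripper_force: 90.0
```

Call:
servo_tool(motion=[{"claw": 0,"travel": [0,0,-40],"rotation": [0,0,0]},{"claw": 0,"travel": [0,0,-65],"rotation": [0,0,0]},{"claw": 0,"travel": [0,0,-75],"rotation": [0,0,0]},{"claw": 0,"travel": [0,0,-75],"rotation": [0,0,0]},{"claw": 0,"travel": [0,0,-75],"rotation": [0,0,0]},{"claw": 0,"travel": [0,0,-75],"rotation": [0,0,0]}])

```text
clock: 33.07
position: [0.6427, 0.0112, 0.0704]
ee_rot: [-3.141, 0.003, -3.065]
force: [0.1, -0.1, -0.2]
grip_width: 0.407
gripper_force: 90.0
```

```bash
python3 fit.py
```

```text
[642.69010352  11.22518245  70.41085186]
cam [567.66793881   5.46579002 212.36574293]
held top (array([642.2,  11.2]), array([48.1, 38. ]), 0.2, np.float64(101.6), 10411)
-1 x edges -23.329518661179613 31.54805813872917 y edges -33.8100777092189 17.42649717610078
0 x edges -25.33450745065268 None y edges -20.093253200253557 20.749240184388068
1 x edges -25.144416710916214 23.031535629470838 y edges -20.10114961359381 18.09209931796542
```

Call:
servo_tool(motion=[{"claw": 0,"travel": [-0.7,0.5,-3],"rotation": [0,0,0]},{"claw": 0,"travel": [-0.7,0.5,-7],"rotation": [0,0,0]},{"claw": 0,"travel": [-0.7,0.5,-11],"rotation": [0,0,0]},{"claw": 0,"travel": [-0.7,0.5,-14],"rotation": [0,0,0]},{"claw": 0,"travel": [-0.7,0.5,-17],"rotation": [0,0,0]},{"claw": 0,"travel": [-0.7,0.5,-20],"rotation": [0,0,0]}])

```text
clock: 33.62
position: [0.6407, 0.0119, 0.048]
ee_rot: [-3.141, -0.0, -3.064]
force: [0.4, -2.2, 0.1]
grip_width: 0.406
gripper_force: 90.4
```

Call:
servo_tool(motion=[{"claw": 0,"travel": [0,0,-2],"rotation": [0,0,0]},{"claw": 0,"travel": [0,0,-4],"rotation": [0,0,0]},{"claw": 0,"travel": [0,0,-6],"rotation": [0,0,0]},{"claw": 0,"travel": [0,0,-8],"rotation": [0,0,0]},{"claw": 0,"travel": [0,0,-10],"rotation": [0,0,0]},{"claw": 0,"travel": [0,0,-12],"rotation": [0,0,0]},{"claw": 0,"travel": [0,0,-12.5],"rotation": [0,0,0]}])

```text
clock: 34.2
position: [0.6411, 0.012, 0.0405]
ee_rot: [-3.14, 0.002, -3.063]
force: [-11.8, 0.1, 26.5]
grip_width: 0.409
gripper_force: 93.8
```

Same contact signature as the first one. I'll release it and go to new2, which was knocked to about (418,-337).

Call:
servo_tool(motion=[{"claw": 0,"travel": [0,0,1],"rotation": [0,0,0]},{"claw": 0.65,"travel": [0,0,1],"rotation": [0,0,0]},{"claw": 0.65,"travel": [0,0,1],"rotation": [0,0,0]},{"claw": 0.65,"travel": [0,0,2],"rotation": [0,0,0]},{"claw": 0.65,"travel": [0,0,20],"rotation": [0,0,0]},{"claw": 0.65,"travel": [0,0,60],"rotation": [0,0,0]},{"claw": 0.65,"travel": [0,0,100],"rotation": [0,0,0]},{"claw": 0.65,"travel": [0,0,112],"rotation": [0,0,0]},{"claw": 0.65,"travel": [0,0,112],"rotation": [0,0,0]}])

```text
clock: 34.95
position: [0.6434, 0.0127, 0.1529]
ee_rot: [3.141, 0.009, -3.064]
force: [0.6, 0.4, 0.6]
grip_width: 0.65
gripper_force: 0.0
```

```bash
python3 look.py w8 .064 .085; python3 news.py
```

```text
[643.43395612  12.71127742 152.8923278 ] [ 179.96762841    0.51707795 -175.53967314]
[ 63 120 430 194] [644.6  11.1] [136.1 271.8] 4.4 77.1 13173
[141 181  59  63] [646.7 -65.3] [45.7 35.8] 4.3 71.5 3243
[254 180  52  64] [640.5  12.4] [46.1 36. ] 4.4 71.6 3146
[221 284 118  17] [703.5  17.3] [ 6.5 90.9] 4.5 74.8 1734
[218 302 125  12] [709.2  17.9] [ 6.6 91.2] 4.7 82.3 1150
top [ 419.7 -336. ] [36.4 46.1] 73.5 60.8 307
```

Call:
servo_tool(motion=[{"claw": 0.7,"travel": [-223,-349.5,-8],"rotation": [0,0,-21]},{"claw": 0.7,"travel": [-223,-349.5,-8],"rotation": [0,0,-21]},{"claw": 0.7,"travel": [-223,-349.5,-8],"rotation": [0,0,-21]},{"claw": 0.7,"travel": [-223,-349.5,-8],"rotation": [0,0,-21]},{"claw": 0.7,"travel": [-223,-349.5,-8],"rotation": [0,0,-21]},{"claw": 0.7,"travel": [-223,-349.5,-8],"rotation": [0,0,-21]},{"claw": 0.7,"travel": [-223,-349.5,-8],"rotation": [0,0,-21]},{"claw": 0.7,"travel": [-223,-349.5,-8],"rotation": [0,0,-21]},{"claw": 0.7,"travel": [-223,-349.5,-8],"rotation": [0,0,-21]},{"claw": 0.7,"travel": [-223,-349.5,-8],"rotation": [0,0,-21]},{"claw": 0.7,"travel": [-223,-349.5,-8],"rotation": [0,0,-21]},{"claw": 0.7,"travel": [-223,-349.5,-8],"rotation": [0,0,-21]}])

```text
clock: 36.1
position: [0.4157, -0.3383, 0.1381]
ee_rot: [3.141, -0.003, 2.848]
force: [0.3, 1.1, -0.2]
grip_width: 0.701
gripper_force: 0.0
```

Call:
servo_tool(motion=[{"claw": 0.7,"travel": [0,0,0],"rotation": [0,0,0]},{"claw": 0.7,"travel": [0,0,0],"rotation": [0,0,0]}])

```text
clock: 36.27
position: [0.418, -0.3363, 0.139]
ee_rot: [3.141, -0.001, 2.853]
force: [-0.4, 0.4, -0.3]
grip_width: 0.698
gripper_force: 0.0
```

```bash
python3 look.py w9 .055 .07
```

```text
[ 418.00421561 -336.29689873  139.03767641] [ 1.79970104e+02 -8.11768135e-02  1.63489719e+02]
[253 187  52  64] [ 417.8 -337.4] [36.  46.1] 73.2 61.6 3188
```

Call:
servo_tool(motion=[{"claw": 0.7,"travel": [-0.2,-1,-20],"rotation": [0,0,0]},{"claw": 0.7,"travel": [-0.2,-1,-55],"rotation": [0,0,0]},{"claw": 0.7,"travel": [-0.2,-1,-90],"rotation": [0,0,0]},{"claw": 0.7,"travel": [-0.2,-1,-106],"rotation": [0,0,0]},{"claw": 0.7,"travel": [-0.2,-1,-112],"rotation": [0,0,0]},{"claw": 0.7,"travel": [-0.2,-1,-112],"rotation": [0,0,0]},{"claw": 0,"travel": [-0.2,-1,-112],"rotation": [0,0,0]},{"claw": 0,"travel": [-0.2,-1,-112],"rotation": [0,0,0]},{"claw": 0,"travel": [-0.2,-1,-112],"rotation": [0,0,0]},{"claw": 0,"travel": [-0.2,-1,-112],"rotation": [0,0,0]},{"claw": 0,"travel": [-0.2,-1,-112],"rotation": [0,0,0]},{"claw": 0,"travel": [-0.2,-1,-112],"rotation": [0,0,0]}])

```text
clock: 37.32
position: [0.4192, -0.3388, 0.0298]
ee_rot: [-3.141, 0.004, 2.853]
force: [0.2, 1.6, 6.3]
grip_width: 0.411
gripper_force: 90.1
```

Call:
servo_tool(motion=[{"claw": 0,"travel": [0,0,25],"rotation": [0,0,0]},{"claw": 0,"travel": [0,0,60],"rotation": [0,0,0]},{"claw": 0,"travel": [0,0,95],"rotation": [0,0,0]},{"claw": 0,"travel": [0,0,115],"rotation": [0,0,0]},{"claw": 0,"travel": [0,0,115],"rotation": [0,0,0]},{"claw": 0,"travel": [0,0,115],"rotation": [0,0,0]}])

```text
clock: 37.82
position: [0.4181, -0.3384, 0.1442]
ee_rot: [3.141, 0.003, 2.852]
force: [-0.6, 0.5, -1.9]
grip_width: 0.411
gripper_force: 89.8
```

Call:
servo_tool(motion=[{"claw": 0,"travel": [217.5,427.7,0],"rotation": [0,0,21]},{"claw": 0,"travel": [217.5,427.7,0],"rotation": [0,0,21]},{"claw": 0,"travel": [217.5,427.7,0],"rotation": [0,0,21]},{"claw": 0,"travel": [217.5,427.7,0],"rotation": [0,0,21]},{"claw": 0,"travel": [217.5,427.7,0],"rotation": [0,0,21]},{"claw": 0,"travel": [217.5,427.7,0],"rotation": [0,0,21]},{"claw": 0,"travel": [217.5,427.7,0],"rotation": [0,0,21]},{"claw": 0,"travel": [217.5,427.7,0],"rotation": [0,0,21]},{"claw": 0,"travel": [217.5,427.7,0],"rotation": [0,0,21]},{"claw": 0,"travel": [217.5,427.7,0],"rotation": [0,0,21]},{"claw": 0,"travel": [217.5,427.7,0],"rotation": [0,0,21]},{"claw": 0,"travel": [217.5,427.7,0],"rotation": [0,0,21]}])

```text
clock: 38.82
position: [0.6352, 0.0934, 0.1401]
ee_rot: [3.141, -0.003, -3.062]
force: [-0.2, -1.8, -1.3]
grip_width: 0.409
gripper_force: 90.2
```

Call:
servo_tool(motion=[{"claw": 0,"travel": [0,0,0],"rotation": [0,0,0]},{"claw": 0,"travel": [0,0,0],"rotation": [0,0,0]},{"claw": 0,"travel": [0,0,0],"rotation": [0,0,0]}])

```text
clock: 39.07
position: [0.6341, 0.089, 0.1414]
ee_rot: [-3.141, -0.003, -3.064]
force: [0.1, -0.9, -1.5]
grip_width: 0.407
gripper_force: 90.2
```

Call:
servo_tool(motion=[{"claw": 0,"travel": [0.8,0.5,-40],"rotation": [0,0,0]},{"claw": 0,"travel": [0.8,0.5,-64],"rotation": [0,0,0]},{"claw": 0,"travel": [0.8,0.5,-74],"rotation": [0,0,0]},{"claw": 0,"travel": [0.8,0.5,-74],"rotation": [0,0,0]},{"claw": 0,"travel": [0.8,0.5,-74],"rotation": [0,0,0]},{"claw": 0,"travel": [0.8,0.5,-74],"rotation": [0,0,0]}])

```text
clock: 39.57
position: [0.6371, 0.0897, 0.0711]
ee_rot: [3.141, 0.003, -3.064]
force: [0.6, 0.3, -0.8]
grip_width: 0.406
gripper_force: 90.1
```

```bash
python3 fit.py
```

```text
[637.14581443  89.65428688  71.07364044]
cam [562.09225003  83.82279245 213.00920721]
held top (array([635.9,  89.7]), array([48.8, 38. ]), 0.3, np.float64(103.0), 10633)
-1 x edges -23.32564439219678 25.573992504714212 y edges -99.0 16.355427801059733
0 x edges -23.740838275301076 33.02855659336403 y edges -34.493723268704976 18.05054399958199
1 x edges -25.044853655594842 None y edges -20.08055656854458 20.938159773383504
```

Call:
servo_tool(motion=[{"claw": 0,"travel": [0,0.3,-3],"rotation": [0,0,0]},{"claw": 0,"travel": [0,0.3,-7],"rotation": [0,0,0]},{"claw": 0,"travel": [0,0.3,-11],"rotation": [0,0,0]},{"claw": 0,"travel": [0,0.3,-14],"rotation": [0,0,0]},{"claw": 0,"travel": [0,0.3,-17],"rotation": [0,0,0]},{"claw": 0,"travel": [0,0.3,-20],"rotation": [0,0,0]}])

```text
clock: 40.12
position: [0.6358, 0.09, 0.0484]
ee_rot: [-3.141, -0.0, -3.064]
force: [-0.0, -1.1, -0.8]
grip_width: 0.409
gripper_force: 90.4
```

Call:
servo_tool(motion=[{"claw": 0,"travel": [0,0,-2],"rotation": [0,0,0]},{"claw": 0,"travel": [0,0,-4],"rotation": [0,0,0]},{"claw": 0,"travel": [0,0,-6],"rotation": [0,0,0]},{"claw": 0,"travel": [0,0,-8],"rotation": [0,0,0]},{"claw": 0,"travel": [0,0,-10],"rotation": [0,0,0]},{"claw": 0,"travel": [0,0,-12],"rotation": [0,0,0]},{"claw": 0,"travel": [0,0,-12.5],"rotation": [0,0,0]}])

```text
clock: 40.7
position: [0.6361, 0.0901, 0.0397]
ee_rot: [-3.141, 0.002, -3.063]
force: [-8.3, -1.6, 20.8]
grip_width: 0.407
gripper_force: 92.9
```

Released next, then up and clear so I can check everything.

Call:
servo_tool(motion=[{"claw": 0,"travel": [0,0,1],"rotation": [0,0,0]},{"claw": 0.65,"travel": [0,0,1],"rotation": [0,0,0]},{"claw": 0.65,"travel": [0,0,1],"rotation": [0,0,0]},{"claw": 0.65,"travel": [0,0,2],"rotation": [0,0,0]},{"claw": 0.65,"travel": [0,0,20],"rotation": [0,0,0]},{"claw": 0.65,"travel": [0,0,60],"rotation": [0,0,0]},{"claw": 0.65,"travel": [0,0,100],"rotation": [0,0,0]},{"claw": 0.65,"travel": [0,0,112],"rotation": [0,0,0]},{"claw": 0.65,"travel": [0,0,112],"rotation": [0,0,0]}])

```text
clock: 41.45
position: [0.6386, 0.091, 0.1536]
ee_rot: [3.14, 0.009, -3.064]
force: [-0.0, -0.6, -0.2]
grip_width: 0.651
gripper_force: 0.0
```

Call:
servo_tool(motion=[{"claw": 0.65,"travel": [-120,-260,80],"rotation": [0,0,0]},{"claw": 0.65,"travel": [-120,-260,80],"rotation": [0,0,0]},{"claw": 0.65,"travel": [-120,-260,80],"rotation": [0,0,0]},{"claw": 0.65,"travel": [-120,-260,80],"rotation": [0,0,0]},{"claw": 0.65,"travel": [-120,-260,80],"rotation": [0,0,0]},{"claw": 0.65,"travel": [-120,-260,80],"rotation": [0,0,0]},{"claw": 0.65,"travel": [-120,-260,80],"rotation": [0,0,0]},{"claw": 0.65,"travel": [-120,-260,80],"rotation": [0,0,0]},{"claw": 0.65,"travel": [-120,-260,80],"rotation": [0,0,0]},{"claw": 0.65,"travel": [-120,-260,80],"rotation": [0,0,0]}])

```text
clock: 42.28
position: [0.5157, -0.1697, 0.2277]
ee_rot: [3.141, -0.001, -3.065]
force: [-0.6, 0.9, 0.1]
grip_width: 0.648
gripper_force: 0.0
```

```bash
python3 bas.py; python3 - <<'E'
from h import *
p,d,P=cloud('top');save('t9',p[60:320,90:460].repeat(2,0).repeat(2,1))
for u in(253,284,314): print(rect(P[region(P,p,u-14,u+16,140,180,.06,.09)]))
p,d,P=cloud('scene')
for k,r in dict(handle=(280,318,190,222,.037,.06),).items(): print(k,rect(P[region(P,p,*r)]))
E
python3 lid.py
```

```text
1048 [0.543 0.367 0.054] [0.464 0.324 0.02 ] [0.605 0.404 0.071]
[ 515.88974704 -169.05005028  227.35026755] [ 1.79948440e+02 -6.92601192e-02 -1.75567922e+02]
(array([695.3, 125.1]), array([0., 0.]), 0.0, np.float64(64.1), 1)
(array([0., 0.]), array([0., 0.]), 0.0, np.float64(nan), 0)
(array([0., 0.]), array([0., 0.]), 0.0, np.float64(nan), 0)
handle (array([444.4, -10.1]), array([24.7, 92.8]), 1.7, np.float64(42.7), 240)
plate pts 540 [125.75703103 126.55117414 127.99050936] [0.07943012 0.5119599 ]
[ 516.12124776 -168.61670829  227.45097055] [ 0.53613833  0.65179454 -0.00900055]
  return _methods._mean(a, axis=axis, dtype=dtype,
  ret = ret.dtype.type(ret / rcount)
```

View pics/t9.png

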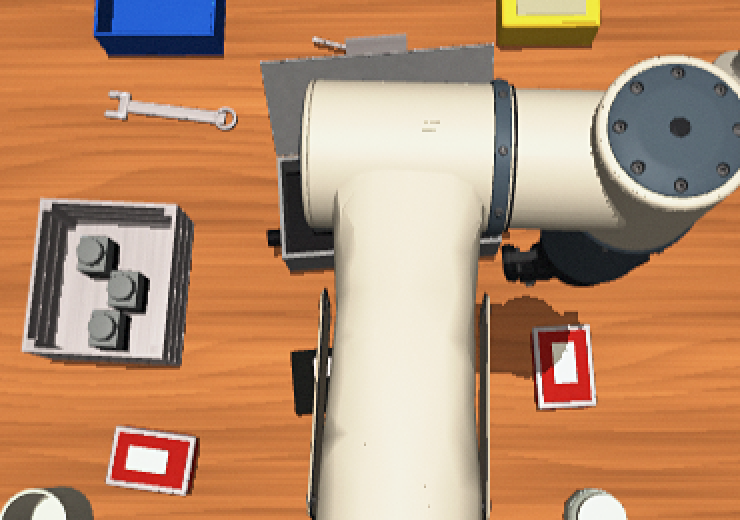

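The basket holds all three old relays at (95,255), (125,290) and (107,328), and the tins are in place. The arm hides the sockets, so I'll move it aside for the last check.

Call:
servo_tool(motion=[{"claw": 0.65,"travel": [-150,-250,20],"rotation": [0,0,0]},{"claw": 0.65,"travel": [-150,-250,20],"rotation": [0,0,0]},{"claw": 0.65,"travel": [-150,-250,20],"rotation": [0,0,0]},{"claw": 0.65,"travel": [-150,-250,20],"rotation": [0,0,0]},{"claw": 0.65,"travel": [-150,-250,20],"rotation": [0,0,0]},{"claw": 0.65,"travel": [-150,-250,20],"rotation": [0,0,0]},{"claw": 0.65,"travel": [-150,-250,20],"rotation": [0,0,0]},{"claw": 0.65,"travel": [-150,-250,20],"rotation": [0,0,0]},{"claw": 0.65,"travel": [-150,-250,20],"rotation": [0,0,0]},{"claw": 0.65,"travel": [-150,-250,20],"rotation": [0,0,0]},{"claw": 0.65,"travel": [-150,-250,20],"rotation": [0,0,0]}])

```text
clock: 43.4
position: [0.3668, -0.4186, 0.248]
ee_rot: [3.141, -0.0, -3.062]
force: [-0.2, 0.6, -0.2]
grip_width: 0.652
gripper_force: 0.0
```

```bash
python3 - <<'E'
from h import *
p,d,P=cloud('top');save('t10',p[60:320,90:460].repeat(2,0).repeat(2,1))
for u in(253,284,314): print(rect(P[region(P,p,u-14,u+16,140,180,.06,.09)]))
print('handle',rect(P[region(P,p,272,315,232,252,.037,.06)]),'blade',rect(P[region(P,p,242,268,232,252,.026,.034)]))
E
```

```text
(array([654.9,  95. ]), array([85.9, 56. ]), 3.5, np.float64(70.3), 310)
(array([641.3,  13.3]), array([46.5, 35. ]), 0.7, np.float64(70.8), 266)
(array([648.5, -64.8]), array([47.8, 36. ]), 4.7, np.float64(71.0), 273)
handle (array([443.9,  -9.4]), array([25., 90.]), 3.0, np.float64(42.5), 354) blade (array([439.8,  78.1]), array([22. , 51.1]), 3.2, np.float64(31.2), 151)
```

View pics/t10.png

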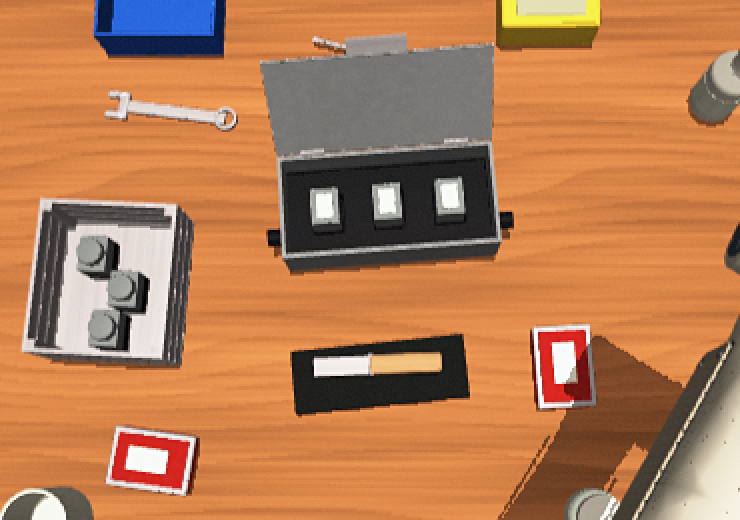

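The new relays sit level in their sockets at (325,207), (387,203) and (450,198), with tops at about 71 mm (72 expected). The cover is open, the blade lies flat on its rest, and the three old relays are in the basket.

```bash
python3 -c "
from cell import *
print(hand_in())"
```

```text
the job is handed in; nothing more can be done
None
```

I handed the job in at about 43 s: the cover is fully open, all three old relays are in the basket, a new relay is home in each of the three sockets, the blade is flat on its rest, and the tins were not touched.

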